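# Clamp the hand rest and set the vase on the banding wheel

### The arm

A 6-joint arm with a two-finger parallel gripper is mounted at the origin on the work surface. World frame = base frame: x ahead of the robot, y to its left, z up, the work surface at z = 0. Lengths are in mm, angles in rad, forces in N, time in s.
With the tool pointing down it reaches from about 350 to 775 mm from the base axis. Payload 5.5 kg.
Tool frame: the origin (TCP) lies between the finger pads; the fingertips stand 8 mm ahead of it and the grasp point (between the pads) lies 11 mm behind it; z points along the fingers, y is the direction in which the jaws open and shut (so a half turn about z gives the same grasp; the last joint's range is limited). The gripper opens to 85 mm and grips with 20 to 120 N. Pads are 22 mm wide; open, the fingers measure 114 mm over their backs; the gripper's body (76 mm by 85 mm) begins 54 mm behind the grasp point. The pads swing forward as they close: fully open they stand 13 mm farther back than shut.
Start: joints at [1.172, 0.313, 0.046, 1.304, 0, 1.431], TCP at [147.177, 555.887, 239.323] pointing down, gripper open.
Joint ranges: [-2.76, 2.76], [-0.86, 1.69], [-1.03, 1.26], [-2.2, 2.34], [-1.47, 1.5], [-3.14, 3.14]. Speed limits (rad/s): [2.57, 2.57, 3.14, 3.14, 3.14, 3.14].

### API

Orientations are given as a rotation vector (axis times angle).
In Python, from workcell import bot gives the robot as it stands.
- The arm moves only by the tool send_rows, never from a script. Its argument "moves" is text: rows parted by semicolons, each of 7 numbers parted by spaces: the shift along the tool's x, y, z in units of 0.2 m (1.0 is 0.2 m), then the turn, a rotation vector about the tool's x, y, z in units of pi rad (1.0 is pi rad), then the opening, from -1 (shut) to 1 (fully open). In form: tx ty tz wx wy wz gripper; .... A call has 1 to 8 rows; each row is the pose to reach, as a shift and turn from the pose measured when the call began, along the tool's axes at that moment, turning the shorter way round; what a row does not reach only later rows make up. A row lasts 1/12 s, in which the tool goes at most 41.7 mm and 7.16 degrees, less where a joint would pass 70% of its speed; a pose out of reach is approached as far as the arm can. A call with a number of a shift or a turn outside -1 to 1 is refused whole. A call with a gripper value outside its range is refused whole. The fingers move at their own pace and stop on an object; "squeeze" is the grip in N (left out, the last holds). Time passes only in rows, so rows that repeat a pose let the fingers close. It gives the time, the measured TCP pose, the force and the opening at its end, in the units of the state.
- bot.state(): the state, without advancing time (a new reading comes with each control period).
- bot.camera(name): name is "side" or "top" or "wrist"; returns the picture (384x512x3 uint8, red, green, blue); there is no depth.
- bot.camera_params(name): a dict with "fx", "fy", "cx", "cy" (pixels), "position" and "orientation" of the camera in the world. Camera axes: x right, y down, z forward; pixel columns grow to the right and rows downward; lengths in mm; the calibration is good to about 2 mm. A picture is of the moment at which its call begins: read the wrist's pose just before it. camera_params takes no time and is no camera call; for the wrist camera it gives the pose at the moment of the call.
- bot.job_done(): hands the job in, once; it reports no verdict.
The state is a dict: "time": time; "joints": joint angles; "qd": joint speeds; "joint_torque": joint torques, N m; "position": TCP position; "tool_rot": TCP orientation; "ft_force": force on the tool from outside, world axes, zero at the start; "moment": the same for the moment, N m; "finger_gap": finger opening in mm.
Only numpy, scipy, OpenCV 4.12 (cv2) and the standard library are available. Lean on these libraries where they do the work, as an engineer would, in place of code of your own. Each camera call takes 0.05 s, during which the arm holds its last target.

### The job

Get the decorating stand ready: turn the collar on the upright shaft until its set screw squarely faces the yellow-marked flat of the shaft, and only then swing its red-balled clamping lever fully down to level to tighten it. Then stand the tall white vase upright in the middle of the banding wheel, setting it down gently and never tipping it over, and leave the other things on the table where they are.

Things in the scene. Friction and masses are not known exactly. Their poses are not given: they have to be found in the camera images.
- stand: fixed hand-rest stand: round grey foot 120 mm across and 22 mm high, carrying an upright round steel shaft 32 mm in diameter that ends 168 mm above the table. Origin: on the shaft's axis at table height, z up. Down the whole shaft runs one flat, cut 6 mm deep and marked with a yellow strip that also shows as a yellow bar along that edge of the shaft's top end; it faces the stand's -y direction.
- shaft_top (a point): centre of the shaft's upper end, 168 mm above the table
- flat_mark (a point): middle of the yellow flat on the bare piece of shaft above the collar, 10 mm from the shaft axis, 156 mm above the table; seen from the shaft axis it lies in the direction that the flat faces
- collar (a joint): turn of the aluminium collar (60 mm across, 36 mm high, centre 120 mm above the table) about the upright shaft, rad, growing anticlockwise seen from above. 0: the set screw faces the middle of the flat (and the rest arm points the opposite way). It starts 0.7 to 1.5. Stays where it is left; stiff friction of 0.35 N m, stops at -0.7 and 1.8. It cannot slide up or down.
- rest_grip (a point): middle of the wooden hand rest, 97 mm from the shaft axis at collar height (120 mm). The rest is a bar 18 mm wide, 56 mm long (radially) and 22 mm high on an arm that sticks out level from the collar, opposite the set screw; the collar can be turned by it. Its y axis points outward from the shaft, z up.
- screw (a point): hub of the clamping lever on the set screw, 80 mm from the shaft axis at collar height (120 mm). The set screw lies level and radial in the collar. The point's y axis points to the shaft, z up, and x is the way the lever swings to tighten.
- lever (a joint): swing of the clamping lever about the set screw, rad. 0: points straight up, loose; 1.571: level, tight (end stop). It swings clockwise as seen by someone who looks at the screw's head towards the shaft. Starts 0 to 0.35, friction 0.12 N m, stays where it is left.
- lever_ball (a point): centre of the red ball, 22 mm in diameter, at the end of the black lever (10 mm thick), 70 mm from the hub and 80 mm from the shaft measured along the screw
- wheel_top (a point): centre of the upper face of the banding wheel: an aluminium turntable disc 116 mm across, its top 50 mm above the table, on a fixed dark foot. The disc turns with light friction. It stands about 0.21 m from the shaft on the side away from the flat.
- vase: tall, top-heavy white vase with a blue band, about 0.4 kg, 200 mm tall: foot 44 mm across, belly 66 mm across at 95 to 125 mm height, neck 32 mm across from 150 to 194 mm height, lip 38 mm. Origin: centre of its underside, z up along its axis. Centre of mass about 105 mm up; it tips at about 12 degrees.
- glaze_jar: bystander, loose: terracotta-coloured jar with a white lid, 68 mm across, 85 mm tall. Origin: centre of its underside
- varnish_can: bystander, loose: green can, 66 mm across, 110 mm tall. Origin: centre of its underside
- brush_pot: bystander, loose: blue ceramic pot of brushes, 80 mm across, 206 mm tall with the brushes. Origin: centre of its underside
- tape_roll: bystander, loose: brown tape roll lying flat, 90 mm across, 45 mm tall. Origin: centre of its underside
- bowl: bystander, loose: white bowl, 110 mm across, 50 mm tall. Origin: centre of its underside
- screwdriver: bystander, loose: blue-handled screwdriver lying down, 180 mm long along its own x axis, handle towards -x. Origin: on its underside
- tile: bystander, loose: glazed test tile lying flat, 100 x 100 x 10 mm. Origin: centre of its underside
Not all that is in view belongs to the job. There is more than one size of the stand; the job needs the smaller.

How it is judged:
By the outcome, as a careful person would: the job done as asked, in the order asked, and still so for the second after the job is handed in, with the robot touching nothing.
It also fails if it takes over 72 s, if anything falls off the work surface, if the arm or the gripper's body presses on something with over 40 N, if the wrist force passes 120 N, or if a joint passes its speed limit or range.

## Working session

There is one attempt and no reset: what is moved stays moved. The work goes in short steps, Python scripts to look and compute and a tool call to move; the robot and the scene stay as the last step left them, time stands still between calls to the robot, and variables do not carry over. Pictures are saved under pics/ and viewed, and the job is handed in when it is done.

Besides the shell and the picture viewer there is one more tool, called as name(argument=value, ...), one argument or row to a line, values as JSON. send_rows: Moves the arm, as the interface text tells. Its arguments: {"type":"object","properties":{"moves":{"type":"string"},"squeeze":{"type":"number"}},"required":["moves"]}

```bash
ls; mkdir -p pics; python3 - <<'E'
from workcell import bot
import cv2
print(bot.state())
for n in("side","top","wrist"):
    p=bot.camera_params(n); print(n,p)
    cv2.imwrite(f"pics/{n}0.png",bot.camera(n)[:,:,::-1])
E
```

```text
pics
{'time': 0.0, 'joints': array([1.17240212e+00, 3.13995358e-01, 4.50095339e-02, 1.30358728e+00,
       1.77119375e-05, 1.43117336e+00]), 'qd': array([ 1.15288504e-03,  1.86804413e-03,  8.77537007e-05,  1.19090215e-03,
       -4.69603911e-04,  1.46170343e-03]), 'joint_torque': array([-9.73244059e-04, -4.80634725e+01,  2.98527986e+01,  1.94771856e-02,
       -9.81827611e-05, -1.55390291e-05]), 'position': array([146.96909485, 555.40822394, 238.42420851]), 'tool_rot': array([-4.05280503e-01, -3.11484683e+00,  2.68277020e-03]), 'ft_force': array([-0.03109764,  0.83148123, -0.48514536]), 'moment': array([0.02176286, 0.0388845 , 0.04448501]), 'finger_gap': 85.3850712523198}
side {'fx': 403.46952444622946, 'fy': 403.46952444622946, 'cx': 258.42139720452104, 'cy': 181.97555269129487, 'position': array([ 450.31317591, -998.15157123,  896.09964634]), 'orientation': array([-2.23199494,  0.08466354, -0.01573071])}
top {'fx': 390.4172499753891, 'fy': 390.4172499753891, 'cx': 256.96187460777287, 'cy': 192.32965965432447, 'position': array([ 213.84962634,    8.48628692, 1530.71425139]), 'orientation': array([-2.13057581,  2.12315762, -0.20316354])}
wrist {'fx': 296.2858272727259, 'fy': 296.2858272727259, 'cx': 257.9151128091599, 'cy': 191.9034359868478, 'position': array([ 69.45195756, 577.33967011, 372.51820891]), 'orientation': array([2.27753648, 1.75448943, 0.27960661])}
```

View pics/side0.png

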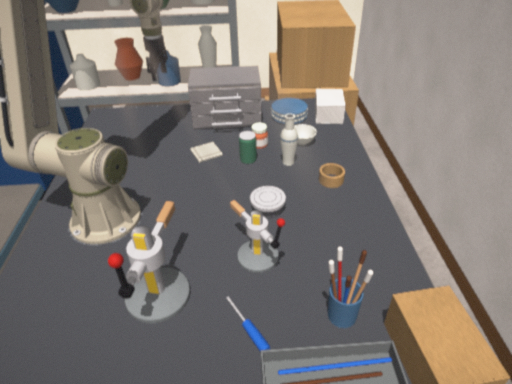

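View pics/top0.png

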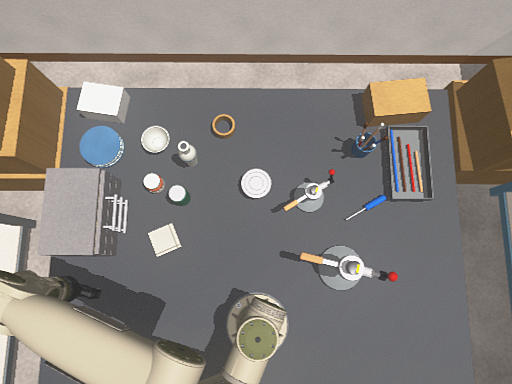

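View pics/wrist0.png

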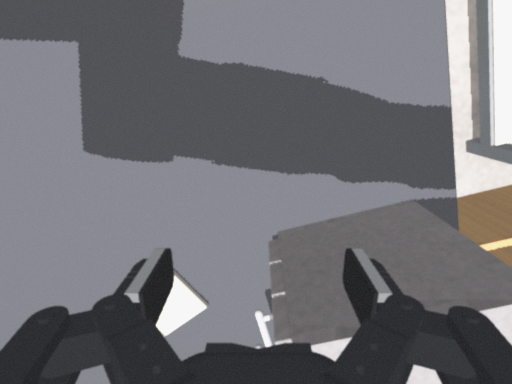

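Side view: small stand at about (258,235), wheel (268,199), vase (289,140). In the top view, the small stand is at (313,192), its red ball (332,172), the wheel (256,183) and the vase neck (184,147). The larger stand near the robot is the decoy. I'll enlarge these areas next.

```bash
cat > h.py <<'E'
import numpy as np, cv2
from scipy.spatial.transform import Rotation as R
from workcell import bot
def ray(p,u,v):
    d=R.from_rotvec(p['orientation']).apply([(u-p['cx'])/p['fx'],(v-p['cy'])/p['fy'],1.0]); return np.array(p['position']),d/np.linalg.norm(d)
def plane(p,u,v,z):
    o,d=ray(p,u,v); return o+d*(z-o[2])/d[2]
def two(p1,a,p2,b):
    o1,d1=ray(p1,*a);o2,d2=ray(p2,*b)
    s=np.linalg.lstsq(np.c_[d1,-d2],o2-o1,rcond=None)[0]
    x,y=o1+s[0]*d1,o2+s[1]*d2
    return (x+y)/2,np.linalg.norm(x-y)
def proj(p,X):
    c=R.from_rotvec(p['orientation']).inv().apply(np.array(X)-p['position']); return np.array([p['fx']*c[0]/c[2]+p['cx'],p['fy']*c[1]/c[2]+p['cy']])
def blobs(im,lo,hi,minA=6):
    h=cv2.cvtColor(im,cv2.COLOR_RGB2HSV); m=cv2.inRange(h,np.array(lo),np.array(hi))
    n,l,s,c=cv2.connectedComponentsWithStats(m)
    return [(c[i].round(1).tolist(),s[i].tolist()) for i in range(1,n) if s[i][4]>=minA],m
E
python3 - <<'E'
from h import *
for n,(x0,x1,y0,y1) in {"side":(220,320,110,280),"top":(170,350,130,220)}.items():
    im=cv2.imread(f"pics/{n}0.png")
    c=im[y0:y1,x0:x1]; k=4 if n=="top" else 3.5
    cv2.imwrite(f"pics/{n}0z.png",cv2.resize(c,None,fx=k,fy=k,interpolation=cv2.INTER_CUBIC))
    rgb=im[:,:,::-1].copy()
    print(n,"red",blobs(rgb,(0,180,120),(6,255,255))[0]); print("yellow",blobs(rgb,(20,150,120),(32,255,255),2)[0])
    print("orange",blobs(rgb,(8,120,120),(19,255,255),20)[0])
E
```

```text
side red [([280.4, 222.0], [278, 219, 6, 7, 36]), ([115.1, 259.9], [109, 254, 14, 13, 142]), ([339.4, 273.0], [339, 263, 2, 25, 39]), ([339.0, 294.0], [339, 289, 1, 11, 11])]
yellow [([255.5, 220.0], [253, 216, 6, 8, 39]), ([138.8, 235.0], [134, 234, 10, 3, 20]), ([139.6, 243.0], [134, 238, 12, 11, 100]), ([256.4, 246.9], [254, 241, 6, 13, 68]), ([151.0, 282.4], [145, 273, 13, 20, 165])]
orange [([316.8, 43.1], [279, 1, 79, 107, 4614]), ([126.7, 55.3], [116, 39, 23, 41, 414]), ([274.6, 59.4], [271, 54, 7, 13, 40]), ([350.4, 111.5], [347, 108, 7, 8, 22]), ([260.8, 135.5], [256, 132, 11, 7, 51]), ([333.8, 167.8], [330, 165, 8, 8, 20]), ([340.1, 175.7], [337, 168, 7, 15, 42]), ([449.1, 338.5], [394, 287, 116, 97, 6251]), ([311.4, 382.0], [298, 380, 26, 4, 35])]
top red [([410.4, 166.7], [407, 144, 8, 47, 69]), ([331.6, 171.7], [330, 170, 5, 5, 19]), ([393.0, 276.2], [390, 272, 7, 9, 50])]
yellow [([316.4, 188.9], [316, 187, 2, 5, 7]), ([357.6, 267.9], [356, 264, 4, 9, 19])]
orange [([13.9, 107.8], [0, 59, 28, 98, 1374]), ([505.1, 84.2], [493, 58, 19, 79, 741]), ([399.1, 97.2], [370, 78, 61, 38, 1804]), ([461.6, 132.9], [453, 81, 20, 90, 574]), ([60.4, 126.7], [55, 87, 13, 81, 343]), ([223.5, 124.9], [212, 115, 23, 21, 127]), ([1.5, 121.6], [0, 117, 5, 11, 33]), ([23.6, 144.1], [20, 140, 8, 9, 22]), ([418.0, 171.2], [415, 151, 8, 41, 52]), ([505.6, 169.7], [498, 169, 14, 2, 21]), ([21.1, 175.6], [0, 173, 45, 6, 253]), ([158.2, 185.0], [151, 176, 12, 15, 43]), ([309.6, 257.4], [300, 253, 23, 11, 53])]
```

View pics/side0z.png

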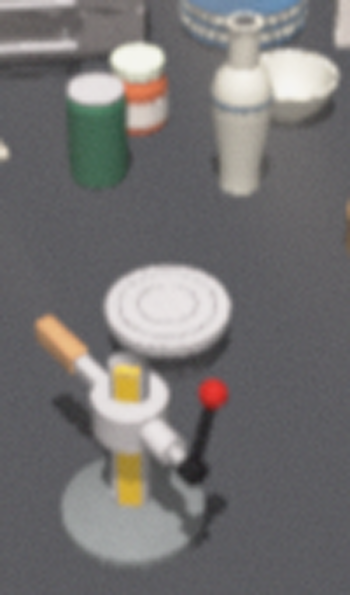

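View pics/top0z.png

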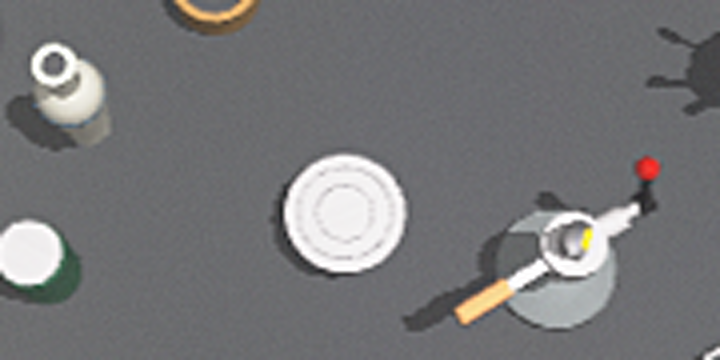

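```bash
python3 - <<'E'
from h import *
pt=bot.camera_params("top");ps=bot.camera_params("side")
T=cv2.imread("pics/top0.png")[:,:,::-1].copy();S=cv2.imread("pics/side0.png")[:,:,::-1].copy()
print("ball",two(pt,(331.6,171.7),ps,(280.4,222.0)))
print("yellow top bar z168",plane(pt,316.9,189.3,168))
# white things in top
def white(im,box,thr=150):
    x0,x1,y0,y1=box; g=im[y0:y1,x0:x1].min(2); m=(g>thr).astype(np.uint8)
    n,l,s,c=cv2.connectedComponentsWithStats(m); 
    for i in range(1,n):
        if s[i][4]>15:
            cn=cv2.findContours((l==i).astype(np.uint8),0,2)[0][0]
            e=cv2.fitEllipse(cn) if len(cn)>=5 else None
            print((c[i]+[x0,y0]).round(1),s[i][4],(np.array(e[0])+[x0,y0],e[1]) if e else "", 'box',s[i][:4]+[x0,y0,0,0])
print("wheel top");white(T,(235,280,160,205))
print("wheel side");white(S,(243,292,180,214),140)
print("vase top");white(T,(174,200,135,165),140)
print("stand top");white(T,(285,340,165,215),165)
for nm,im,b in (("T",T,(280,310,190,215)),("S",S,(225,255,195,222))):
    x0,x1,y0,y1=b;h=cv2.cvtColor(im,cv2.COLOR_RGB2HSV)[y0:y1,x0:x1]
    m=cv2.inRange(h,np.array([5,90,90]),np.array([20,255,255]))
    ys,xs=np.nonzero(m); P=np.c_[xs,ys]+[x0,y0]; c=P.mean(0); u,s,v=np.linalg.svd(P-c,full_matrices=False); 
    print(nm,"wood",c,v[0],len(P)); cc=c; 
    if nm=="T": wt=c
print("rest 2view",two(pt,wt,ps,c), "plane131",plane(pt,*wt,131))
# foot in top
h=cv2.cvtColor(T,cv2.COLOR_RGB2HSV)[165:220,290:330]
print(h[:,:,:][ [45,48,35],[18,22,30]])
E
```

```text
ball (array([ 541.22035638, -262.16106473,  188.65942446]), np.float64(1.686184114207568))
yellow top bar z168 [ 480.77429215 -211.9058639   168.        ]
wheel top
[255.9 182.9] 705 (array([255.87867355, 182.8631134 ]), (28.76303482055664, 29.568561553955078)) box [241 169  31  29]
wheel side
[267.4 197.8] 732 (array([267.42840195, 197.77126122]), (25.21324348449707, 35.440731048583984)) box [250 186  36  25]
vase top
[186.9 151.1] 212 (array([186.22038937, 151.06325722]), (14.110638618469238, 20.825551986694336)) box [178 141  18  20]
stand top
[313.  197.4] 414 (array([312.85500526, 195.6403141 ]), (20.06630516052246, 34.130096435546875)) box [297 181  33  31]
T wood [289.94 205.2 ] [-0.82318284  0.56777638] 50
S wood [236.68571429 206.8       ] [0.72883334 0.68469114] 105
rest 2view (array([ 430.96759747, -119.21552448,  122.36005555]), np.float64(1.5554685810770008)) plane131 [ 428.86157534 -118.53213458  131.        ]
[[ 86  10 179]
 [108  11 112]
 [ 95   9 177]]
```

```bash
python3 - <<'E'
from h import *
pt=bot.camera_params("top");ps=bot.camera_params("side")
T=cv2.imread("pics/top0.png")[:,:,::-1].copy();S=cv2.imread("pics/side0.png")[:,:,::-1].copy()
w=plane(pt,255.88,182.87,50);print("wheel",w,plane(ps,267.43,197.0,50))
# foot edge points: side image grey
def edge(im,p,box,thr,cz,ax0):
    x0,x1,y0,y1=box;g=im.astype(int).sum(2)/3
    m=np.zeros(g.shape,np.uint8);m[y0:y1,x0:x1]=g[y0:y1,x0:x1]>thr
    m=cv2.morphologyEx(m,cv2.MORPH_OPEN,np.ones((3,3),np.uint8))
    c=max(cv2.findContours(m,0,cv2.CHAIN_APPROX_NONE)[0],key=cv2.contourArea)[:,0]
    return np.array([plane(p,*q,cz)[:2] for q in c])
P=edge(T,pt,(285,340,165,215),95,22,None)
# circle fit with radius 60 robust
from scipy.optimize import least_squares
f=lambda x:np.hypot(P[:,0]-x[0],P[:,1]-x[1])-59.5
r=least_squares(f,[480,-200],loss='soft_l1',f_scale=1.5);print("foot top",r.x,np.sum(abs(f(r.x))<3),len(P))
P=edge(S,ps,(236,285,236,270),95,22,None)
r=least_squares(f,[480,-200],loss='soft_l1',f_scale=1.5);print("foot side",r.x,np.sum(abs(f(r.x))<3),len(P))
# yellow strip in side: rows 216-224 upper, 241-254 lower
h=cv2.cvtColor(S,cv2.COLOR_RGB2HSV);m=cv2.inRange(h,np.array([18,120,100]),np.array([34,255,255]))
for v in list(range(214,225))+list(range(240,255)):
    xs=np.nonzero(m[v,245:265])[0]+245
    if len(xs):print(v,xs.min(),xs.max())
# vase bottom: from side and neck top
cv2.imwrite("pics/vs.png",cv2.resize(S[105:175,270:310,::-1],None,fx=10,fy=8,interpolation=0)[:,:400])
cv2.imwrite("pics/vt.png",cv2.resize(T[132:172,170:210,::-1],None,fx=12,fy=12,interpolation=0))
E
```

```text
wheel [528.31856703   5.1010209   50.        ] [530.9123563    2.52504123  50.        ]
foot top [ 492.27883968 -207.31614453] 12 261
foot side [ 480.95174247 -212.57215954] 55 150
215 253 259
216 253 259
217 253 258
218 253 258
219 253 258
220 253 258
221 253 258
222 253 258
223 253 258
224 256 258
240 254 259
241 254 259
242 254 259
243 254 259
244 254 259
245 254 259
246 254 259
247 254 259
248 254 259
249 254 259
250 254 259
251 254 259
252 254 259
253 254 259
```

View pics/vs.png

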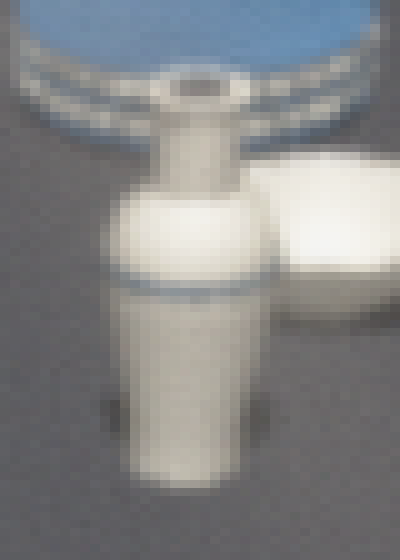

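View pics/vt.png

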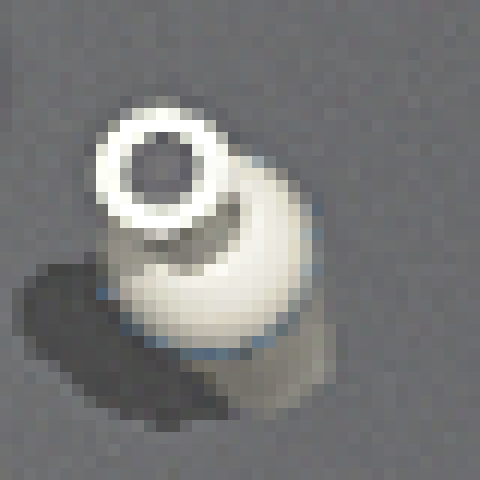

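```bash
cat >> h.py <<'E'
def down(psi): # tool-down rotation with tool y at world yaw psi deg
    a=np.radians(psi);y=np.array([np.cos(a),np.sin(a),0]);z=np.array([0,0,-1.]);x=np.cross(y,z);return R.from_matrix(np.c_[x,y,z])
def rel(pos,psi,s=None):
    s=s or bot.state();R0=R.from_rotvec(s['tool_rot'])
    t=R0.inv().apply(np.array(pos)-s['position'])/200; w=(R0.inv()*down(psi)).as_rotvec()/np.pi
    return np.r_[t,w].round(3)
E
python3 - <<'E'
from h import *
pt=bot.camera_params("top");ps=bot.camera_params("side");pw=bot.camera_params("wrist");s=bot.state()
print("lip",two(pt,(183.0,145.5),ps,(289.5,115.5)),plane(pt,183,145.5,200))
print("strip side z156",[plane(ps,255.7,v,156) for v in (219,221)],"low z", plane(ps,256.5,247,80))
R0=R.from_rotvec(s['tool_rot']);Rc=R.from_rotvec(pw['orientation'])
print("cam in tool",R0.inv().apply(pw['position']-s['position']),(R0.inv()*Rc).as_matrix().round(2))
for p in [(480,-170,330)]:
  print(rel(p,30),rel((147,556,340),30))
print(np.degrees(s['joints']))
E
```

```text
lip (array([631.52641346, 264.23982787, 199.86352328]), np.float64(1.4767571498410557)) [630.71027166 264.14796795 200.        ]
strip side z156 [array([ 481.97506734, -210.76470642,  156.        ]), array([ 481.50097731, -218.46659877,  156.        ])] low z [ 480.58192148 -240.8549843    80.        ]
cam in tool [  80.59609756    1.11374185 -134.00935458] [[ 0.   -0.95 -0.31]
 [ 1.    0.   -0.  ]
 [ 0.   -0.31  0.95]]
[-2.538 -3.081 -0.453 -0.     0.     0.251] [ 0.001  0.002 -0.507 -0.     0.     0.251]
[6.71723662e+01 1.79815450e+01 2.59144935e+00 7.46910719e+01
 1.88497303e-03 8.20034374e+01]
```

send_rows(
  moves="-0.2 -0.1 -0.2 0 0 0.04 1; -0.4 -0.15 -0.35 0 0 0.08 1; -0.6 -0.2 -0.46 0 0 0.12 1; -0.8 -0.25 -0.46 0 0 0.16 1; -0.98 -0.3 -0.46 0 0 0.2 1; -0.98 -0.5 -0.46 0 0 0.23 1; -0.98 -0.7 -0.46 0 0 0.251 1; -0.98 -0.9 -0.46 0 0 0.251 1",
)

```text
time: 0.82
position: [292.9, 335.3, 329.8]
tool_rot: [1.577, 2.717, -0.004]
ft_force: [0.4, -1.3, 0.0]
finger_gap: 85.4
```

```bash
python3 - <<'E'
from h import *
s=bot.state();print(s['time'],s['position'],R.from_rotvec(s['tool_rot']).as_matrix().round(3)[:,1],rel((480,-200,330),30),rel((485,100,330),30))
E
```

```text
0.8167 [292.94147408 335.3085054  329.82943558] [ 0.868  0.496 -0.002] [-2.788e+00 -5.150e-01  4.000e-03 -1.000e-03  0.000e+00 -2.000e-03] [-1.498e+00  2.510e-01  1.000e-03 -1.000e-03  0.000e+00 -2.000e-03]
```

send_rows(
  moves="-0.17 0.08 0 0 0 0 1; -0.35 0.15 0 0 0 0 1; -0.53 0.2 0 0 0 0 1; -0.7 0.22 0 0 0 0 1; -0.85 0.2 0 0 0 0 1; -1 0.17 0 0 0 0 1",
)

```text
time: 1.32
position: [422.5, 176.9, 329.5]
tool_rot: [-1.578, -2.716, 0.005]
ft_force: [-0.4, -0.5, 0.4]
finger_gap: 85.4
```

send_rows(
  moves="-0.2 -0.05 0 0 0 0 1; -0.4 -0.1 0 0 0 0 1; -0.6 -0.17 0 0 0 0 1; -0.8 -0.25 0 0 0 0 1; -1 -0.35 0 0 0 0 1; -1 -0.4 0 0 0 0 1",
)

```text
time: 1.82
position: [453.3, -41.4, 329.1]
tool_rot: [1.585, 2.712, -0.007]
ft_force: [0.2, 0.1, 0.6]
finger_gap: 85.3
```

```bash
python3 - <<'E'
from h import *
s=bot.state();print(s['time'],s['position'],rel((480,-200,330),30))
E
```

```text
1.8167 [453.32774966 -41.39942331 329.10959946] [-0.756 -0.273 -0.001 -0.001  0.001 -0.003]
```

send_rows(
  moves="-0.2 -0.07 0 0 0 0 1; -0.4 -0.14 0 0 0 0 1; -0.6 -0.21 0 0 0 0 1; -0.76 -0.27 0 0 0 0 1; -0.76 -0.27 0 0 0 0 1; -0.76 -0.27 0 0 0 0 1",
)

```text
time: 2.32
position: [480.7, -202.4, 328.6]
tool_rot: [-1.59, -2.708, 0.007]
ft_force: [0.3, 0.8, 0.5]
finger_gap: 85.4
```

```bash
python3 - <<'E'
from h import *
import pickle
s=bot.state();p=bot.camera_params("wrist");im=bot.camera("wrist");pickle.dump((s,p,im),open("w1.pkl","wb"))
print(s['position'],s['time']);cv2.imwrite("pics/w1.png",im[:,:,::-1])
E
```

```text
[ 480.69337211 -202.42358841  328.59703572] 2.3167
```

View pics/w1.png

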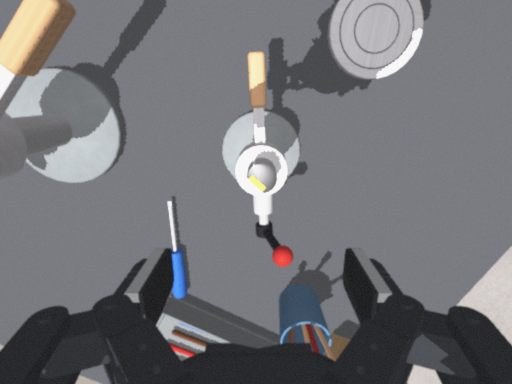

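Wrist view: shaft top around (262,172), the yellow bar at (257,184) slanting, wooden rest (257,80), ball (283,256), wheel (375,30).

```bash
cat > m.py <<'E'
from h import *
import pickle,sys
def meas(f,tag):
    s,p,im=pickle.load(open(f,"rb"))
    h=cv2.cvtColor(im,cv2.COLOR_RGB2HSV)
    m=cv2.inRange(h,np.array([22,120,120]),np.array([34,255,255]))
    n,l,st,c=cv2.connectedComponentsWithStats(m)
    for i in range(1,n):
        if st[i][4]<12: continue
        ys,xs=np.nonzero(l==i);P=np.array([plane(p,x,y,168)[:2] for x,y in zip(xs,ys)]);cc=P.mean(0)
        v=np.linalg.svd(P-cc)[2][0]; e=(P-cc)@v; d=(P-cc)@np.array([-v[1],v[0]])
        print(tag,"yellow",c[i].round(1),st[i][4],"world",cc.round(1),"dir deg",np.degrees(np.arctan2(v[1],v[0])).round(1),"len",np.ptp(e).round(1),"wid",np.ptp(d).round(1))
    b,_=blobs(im,(0,180,110),(6,255,255),40);print("red",b)
    m=cv2.inRange(h,np.array([8,90,80]),np.array([21,255,255]))
    n,l,st,c=cv2.connectedComponentsWithStats(m)
    for i in range(1,n):
        if st[i][4]>150:
            r=cv2.minAreaRect(np.c_[np.nonzero(l==i)][:,::-1].astype(np.float32));print("wood",c[i].round(1),st[i][4],np.round(r[0],1),np.round(r[1],1),r[2])
    return s,p,im,h
E
python3 - <<'E'
from m import *
s,p,im,h=meas("w1.pkl","w1")
cv2.imwrite("pics/w1z.png",cv2.resize(im[40:280,215:310,::-1],None,fx=4,fy=2.5*1.0,interpolation=2))
cv2.imwrite("pics/w1y.png",cv2.resize(im[130:230,215:315,::-1],None,fx=6,fy=6,interpolation=2))
E
```

```text
red [([282.4, 255.3], [274, 248, 18, 18, 188]), ([182.7, 350.3], [172, 346, 22, 9, 46])]
wood [44.9 37.8] 1763 [43.3 38.7] [27.3 87.7] 30.101303100585938
wood [258.4  89.6] 386 [257.1  78.9] [54.6 15.7] 86.633544921875
wood [333.6 345. ] 378 [328.  344.4] [34.9 23.9] 21.161256790161133
```

View pics/w1y.png

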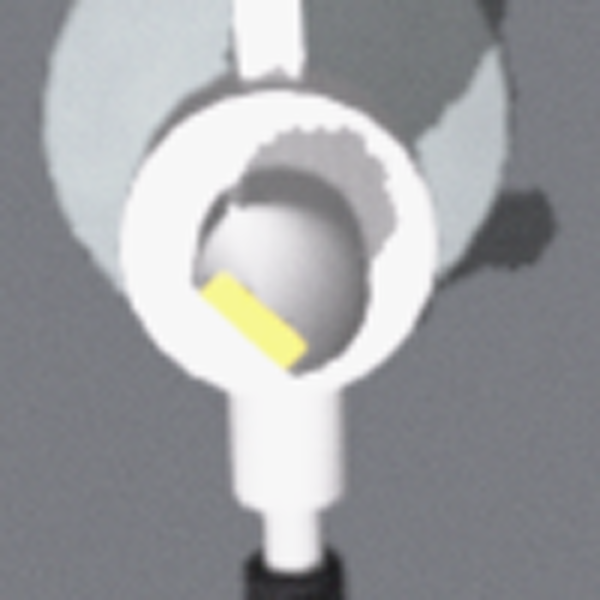

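```bash
sed -i 's/\[22,120,120\]/[22,90,140]/' m.py; python3 - <<'E'
from m import *
s,p,im,h=meas("w1.pkl","w1")
Z=lambda a,b:(215+(a+.5)/6-.5,130+(b+.5)/6-.5)
q=[plane(p,*Z(*c),168)[:2] for c in ((223,272),(308,348),(288,370),(202,292))]
for a,b in((0,1),(3,2)):d=q[b]-q[a];print(np.hypot(*d),np.degrees(np.arctan2(d[1],d[0])))
bar=np.mean(q,0);print("bar centre",bar)
# collar top circle: points
pts=[(128,215),(122,262),(160,340),(210,375),(280,92),(232,105),(180,140),(350,112),(400,150),(430,210),(432,270),(410,325),(360,370)]
P=np.array([plane(p,*Z(*c),138)[:2] for c in pts])
A=np.c_[2*P,np.ones(len(P))];x=np.linalg.lstsq(A,(P**2).sum(1),rcond=None)[0];print("collar c",x[:2],"r",np.sqrt(x[2]+x[0]**2+x[1]**2))
c=x[:2]
print("ball top2/wrist", two(p,(282.4,255.8),bot.camera_params("top"),(331.6,171.7)),two(p,(282.4,255.8),bot.camera_params("side"),(280.4,222.0)))
print("ball - ")
w=plane(p,255.7+.5,79,131);
a=[plane(p,256.5,53,131)]
print("rest",w, a)
# screw axis line points at collar height sides: neck top z~126?
for nm,px,z in(("hub",(263.5,229),128),("arm",(259.5,137),124)):
    print(nm,plane(p,*px,z))
cv2.imwrite("pics/w1r.png",cv2.resize(im[40:160,215:315,::-1],None,fx=6,fy=5,interpolation=2))
E
```

```text
w1 yellow [257.4 183.2] 94 world [ 483.4 -208.4] dir deg -12.0 len 19.6 wid 5.6
red [([282.4, 255.3], [274, 248, 18, 18, 188]), ([182.7, 350.3], [172, 346, 22, 9, 46])]
wood [44.9 37.8] 1763 [43.3 38.7] [27.3 87.7] 30.101303100585938
wood [258.4  89.6] 386 [257.1  78.9] [54.6 15.7] 86.633544921875
wood [333.6 345. ] 378 [328.  344.4] [34.9 23.9] 21.161256790161133
20.022847420127707 -13.674926732039353
20.474905311987804 -14.289130050996853
bar centre [ 483.0746776  -208.39540626]
collar c [ 484.33694613 -201.75907721] r 28.874885580040146
ball top2/wrist (array([ 543.20207971, -263.04831836,  181.98447021]), np.float64(2.6111675421119505)) (array([ 542.4189517 , -260.19883696,  187.09501205]), np.float64(0.30953544000770644))
ball - 
rest [ 431.99180412 -119.46364501  131.        ] [array([420.19193454, -97.63292202, 131.        ])]
hub [ 524.45690067 -267.03949559  128.        ]
arm [ 464.96165982 -171.15469859  124.        ]
```

View pics/w1r.png

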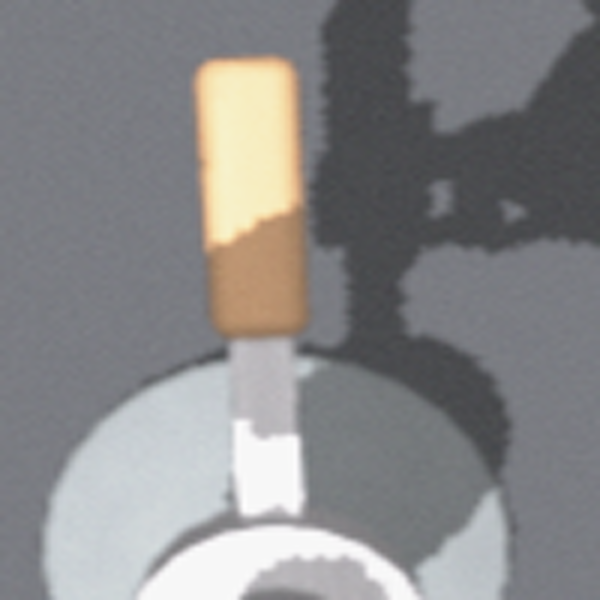

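```bash
python3 - <<'E'
from h import *
print(rel((432,-120,250),32.5),rel((432,-120,112),32.5))
E
```

```text
[ 0.472 -0.012  0.395 -0.001  0.    -0.018] [ 4.720e-01 -9.000e-03  1.085e+00 -1.000e-03  0.000e+00 -1.800e-02]
```

send_rows(
  moves="0.2 -0.005 0.1 0 0 -0.018 1; 0.4 -0.01 0.25 0 0 -0.018 1; 0.472 -0.011 0.45 0 0 -0.018 1; 0.472 -0.011 0.65 0 0 -0.018 1; 0.472 -0.011 0.8 0 0 -0.018 1; 0.472 -0.011 0.8 0 0 -0.018 1",
)

```text
time: 2.87
position: [425.8, -115.4, 162.5]
tool_rot: [-1.499, -2.744, 0.008]
ft_force: [-1.0, 0.9, -0.8]
finger_gap: 85.5
```

```bash
python3 - <<'E'
from m import *
s=bot.state();p=bot.camera_params("wrist");im=bot.camera("wrist");pickle.dump((s,p,im),open("w2.pkl","wb"))
print(s['position'],rel((432,-120,112),32.5));cv2.imwrite("pics/w2.png",im[:,:,::-1])
E
```

```text
[ 425.7506793  -115.36383766  162.48251739] [-0.025  0.01   0.271 -0.003 -0.002  0.001]
```

View pics/w2.png

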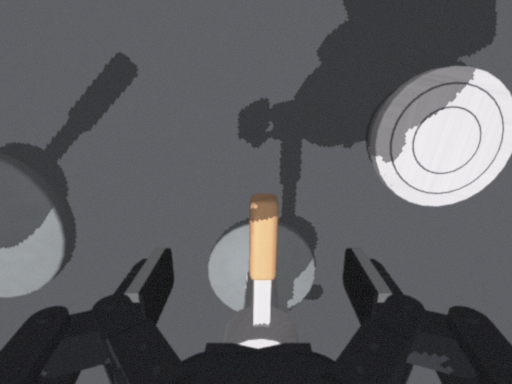

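send_rows(
  moves="-0.025 0.01 0.13 0 0 0 1; -0.025 0.01 0.25 0 0 0 1; -0.025 0.01 0.25 0 0 0 1; -0.025 0.01 0.25 0 0 0 -1; -0.025 0.01 0.25 0 0 0 -1; -0.025 0.01 0.25 0 0 0 -1; -0.025 0.01 0.25 0 0 0 -1; -0.025 0.01 0.25 0 0 0 -1",
  squeeze=30,
)

```text
time: 3.58
position: [432.9, -120.4, 117.5]
tool_rot: [-1.503, -2.75, 0.007]
ft_force: [-0.1, 0.5, 0.8]
finger_gap: 25.4
```

```bash
python3 - <<'E'
from h import *
s=bot.state();print(s['time'],s['position'],s['ft_force'],s['finger_gap'])
C=np.array([484.5,-201.5]);d=s['position'][:2]-C;print(np.hypot(*d),np.degrees(np.arctan2(d[1],d[0])))
r=np.hypot(*d);a0=np.degrees(np.arctan2(d[1],d[0]))
Y=R.from_rotvec(s['tool_rot']).as_matrix()[:,1];ps0=np.degrees(np.arctan2(Y[1],Y[0]));print(ps0)
for k in range(0,54,6):
    a=np.radians(a0-k);print(k,rel((C[0]+r*np.cos(a),C[1]+r*np.sin(a),s['position'][2]),ps0-k))
E
```

```text
3.5833 [ 432.87256882 -120.38283319  117.5087205 ] [-0.10917423  0.5302759   0.75563295] 25.432050068058672
96.15293236291087 122.47492045011106
32.680715384100836
0 [ 0.     0.     0.    -0.002 -0.001 -0.   ]
6 [-0.003  0.05  -0.    -0.002 -0.001  0.033]
12 [-0.011  0.1   -0.001 -0.003 -0.001  0.067]
18 [-0.024  0.148 -0.001 -0.003 -0.001  0.1  ]
24 [-0.042  0.195 -0.002 -0.003 -0.001  0.133]
30 [-0.065  0.24  -0.002 -0.003 -0.001  0.167]
36 [-0.093  0.282 -0.003 -0.003 -0.001  0.2  ]
42 [-0.125  0.321 -0.003 -0.003 -0.001  0.233]
48 [-0.16   0.357 -0.003 -0.003 -0.     0.267]
```

Not yet shut (gap 25.4). I'll finish closing first, then turn.

send_rows(
  moves="0 0 0.02 0 0 0 -1; 0 0 0.02 0 0 0 -1; 0 0 0.02 0 0 0 -1; 0 0 0.02 0 0 0 -1",
)

```text
time: 3.92
position: [433.2, -120.6, 116.1]
tool_rot: [-1.506, -2.751, 0.007]
ft_force: [-6.0, 3.0, 20.8]
finger_gap: 17.5
```

send_rows(
  moves="-0.003 0.05 0 0 0 0.033 -1; -0.011 0.1 0 0 0 0.067 -1; -0.024 0.148 0 0 0 0.1 -1; -0.042 0.195 0 0 0 0.133 -1; -0.065 0.24 0 0 0 0.167 -1; -0.093 0.282 0 0 0 0.2 -1; -0.105 0.298 0 0 0 0.213 -1; -0.105 0.298 0 0 0 0.213 -1",
)

```text
time: 4.58
position: [495.4, -106.8, 116.3]
tool_rot: [-2.331, -2.103, 0.01]
ft_force: [-1.0, -1.5, 5.5]
finger_gap: 17.3
```

```bash
python3 - <<'E'
from m import *
s=bot.state();print(s['time'],s['position'],s['ft_force'],s['finger_gap'])
C=np.array([484.5,-201.5]);d=s['position'][:2]-C;print(np.hypot(*d),np.degrees(np.arctan2(d[1],d[0])))
p=bot.camera_params("wrist");im=bot.camera("wrist");cv2.imwrite("pics/w3.png",im[:,:,::-1])
t=bot.camera("top");cv2.imwrite("pics/t3.png",cv2.resize(t[150:225,270:350,::-1],None,fx=8,fy=7,interpolation=2))
E
```

```text
4.5833 [ 495.37511086 -106.80108744  116.34724707] [-0.96084624 -1.46905223  5.53481667] 17.27988491857975
95.32130966108873 83.44891846879243
```

View pics/t3.png

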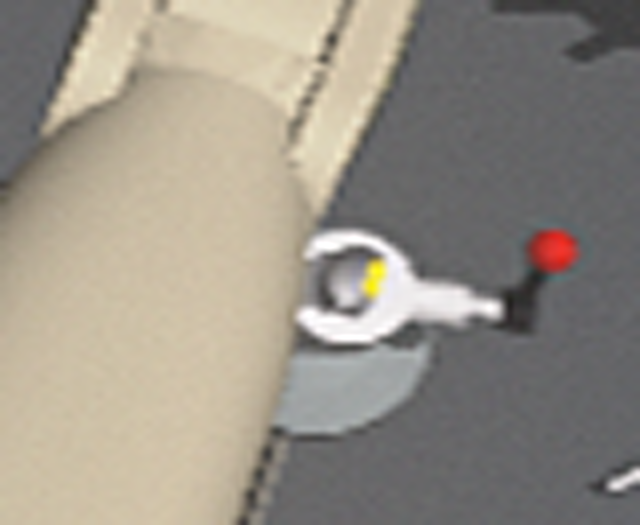

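View pics/w3.png

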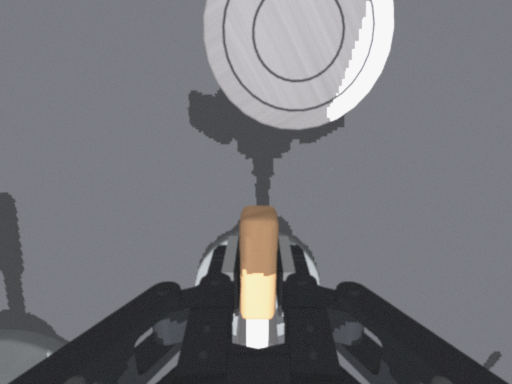

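Top view: the collar has turned with the rest to about 83°. It needs about 7° more.

```bash
python3 - <<'E'
from h import *
s=bot.state()
C=np.array([484.5,-201.5]);d=s['position'][:2]-C
r=96;a0=np.degrees(np.arctan2(d[1],d[0]))
Y=R.from_rotvec(s['tool_rot']).as_matrix()[:,1];ps0=np.degrees(np.arctan2(Y[1],Y[0]));print(ps0,a0-90)
for t in (80,76):
    a=np.radians(t);print(t,rel((C[0]+r*np.cos(a),C[1]+r*np.sin(a),s['position'][2]),t-90))
E
```

```text
-5.795022478617963 -6.432447390739199
80 [ 0.002  0.03  -0.    -0.002  0.001  0.023]
76 [-0.001  0.063 -0.    -0.002  0.001  0.046]
```

send_rows(
  moves="0.002 0.03 0 0 0 0.023 -1; -0.001 0.063 0 0 0 0.046 -1; -0.001 0.063 0 0 0 0.046 -1; -0.001 0.063 0 0 0 0.046 -1; -0.001 0.063 0 0 0 0.046 -1",
)

```text
time: 5.1
position: [507.9, -109.1, 116.4]
tool_rot: [-2.475, -1.934, 0.01]
ft_force: [0.8, -4.9, -0.4]
finger_gap: 17.0
```

send_rows(
  moves="0 0 0 0 0 0 -0.2; 0 0 0 0 0 0 0; 0 0 0 0 0 0 0; 0 0 0 0 0 0 0; 0 0 0 0 0 0 0; 0 0 -0.2 0 0 0 0; 0 0 -0.4 0 0 0 0; 0 0 -0.6 0 0 0 0",
)

```text
time: 5.77
position: [507.6, -108.1, 237.1]
tool_rot: [-2.473, -1.933, 0.012]
ft_force: [0.9, -1.8, 0.2]
finger_gap: 42.7
```

```bash
python3 - <<'E'
from m import *
s=bot.state();print(s['time'],s['position'],s['ft_force'],s['finger_gap'])
print(rel((500,-215,330),-14))
E
```

```text
5.7667 [ 507.6230868  -108.12789501  237.13264641] [ 0.86537862 -1.76659631  0.24193936] 42.6769532514577
[-0.53   0.089 -0.463 -0.002  0.001  0.   ]
```

send_rows(
  moves="-0.15 0.01 -0.1 0 0 0 0.5; -0.3 0.02 -0.15 0 0 0 1; -0.45 0.03 -0.19 0 0 0 1; -0.49 0.03 -0.19 0 0 0 1; -0.49 0.03 -0.19 0 0 0 1; -0.49 0.03 -0.19 0 0 0 1",
)

```text
time: 6.27
position: [489.7, -204.3, 274.9]
tool_rot: [-2.473, -1.931, 0.012]
ft_force: [-0.3, 0.5, -1.0]
finger_gap: 85.0
```

```bash
python3 - <<'E'
from m import *
s=bot.state();p=bot.camera_params("wrist");im=bot.camera("wrist");pickle.dump((s,p,im),open("w4.pkl","wb"))
print(s['position'],s['finger_gap']);cv2.imwrite("pics/w4.png",im[:,:,::-1]);meas("w4.pkl","w4")
E
```

```text
[ 489.66798076 -204.30570252  274.92855225] 84.98236746528916
w4 yellow [252.5 199.6] 127 world [ 483.  -208.2] dir deg -13.7 len 18.2 wid 4.6
red [([272.8, 286.7], [262, 276, 22, 22, 276])]
wood [253.2  72.2] 1219 [253.5  73. ] [66. 19.] 90.0
wood [  6.6 244.1] 887 [  9.5 235. ] [19. 82.] 0.0
wood [496.4 288. ] 2081 [482. 297.] [92. 58.] 90.0
```

View pics/w4.png

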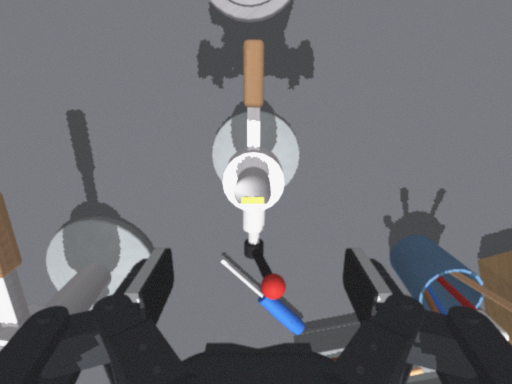

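```bash
python3 - <<'E'
from m import *
s,p,im,h=meas("w4.pkl","w4")
cv2.imwrite("pics/w4z.png",cv2.resize(im[160:260,205:305,::-1],None,fx=6,fy=6,interpolation=2))
# bar: edge rows per column (subpixel) via saturation in yellow hue
S=np.where((h[:,:,0]>20)&(h[:,:,0]<36),h[:,:,1],0).astype(float)
xs=[];yc=[]
for x in range(243,264):
    col=S[190:212,x]
    if (col>90).sum()>=4: xs.append(x); yc.append((col*np.arange(190,212)).sum()/col.sum())
a,b=np.polyfit(xs,yc,1);print(xs[0],xs[-1],"slope",a)
q0,q1=plane(p,xs[0],a*xs[0]+b,168),plane(p,xs[-1],a*xs[-1]+b,168);d=q1-q0;print("bar dir",np.degrees(np.arctan2(d[1],d[0])),np.hypot(*d[:2]))
# wood centreline of top face
m=cv2.inRange(h,np.array([8,80,60]),np.array([21,255,255]))
yy=[];xx=[]
for y in range(50,100):
    c=np.nonzero(m[y,235:275])[0]
    if len(c)>8: yy.append(y);xx.append(c.mean()+235)
k=np.polyfit(yy,xx,1);q0,q1=[plane(p,np.polyval(k,y),y,131) for y in (45,100)];d=q0-q1;print("wood dir",np.degrees(np.arctan2(d[1],d[0])),q0,q1,k)
g=im[:,:,:].min(2)
for y in list(range(110,145,5))+list(range(208,245,4)):
    c=np.nonzero(g[y,230:280]>150)[0]; 
    if len(c): print(y,c.min()+230,c.max()+230, plane(p,(c.min()+c.max())/2+230,y,120 if y>150 else 124)[:2].round(1))
E
```

```text
w4 yellow [252.5 199.6] 127 world [ 483.  -208.2] dir deg -13.7 len 18.2 wid 4.6
red [([272.8, 286.7], [262, 276, 22, 22, 276])]
wood [253.2  72.2] 1219 [253.5  73. ] [66. 19.] 90.0
wood [  6.6 244.1] 887 [  9.5 235. ] [19. 82.] 0.0
wood [496.4 288. ] 2081 [482. 297.] [92. 58.] 90.0
243 263 slope 0.0025840848468243827
bar dir -13.9985600053985 17.284629494820454
wood dir 75.16993573930199 [514.04953013 -86.08622832 131.        ] [ 502.64682759 -129.1522135   131.        ] [-8.81152461e-03  2.53826459e+02]
110 248 259 [ 500.8 -138. ]
115 247 259 [ 499.2 -142.2]
120 230 279 [ 499.4 -147. ]
125 230 279 [ 498.3 -151.4]
130 230 279 [ 497.2 -155.9]
135 230 279 [ 496.  -160.5]
140 230 279 [ 494.9 -165.1]
208 238 268 [ 475.7 -233.9]
212 243 264 [ 475.1 -238.4]
216 243 264 [ 474.  -242.8]
220 243 264 [ 472.9 -247.3]
224 243 264 [ 471.7 -251.8]
228 243 262 [ 469.5 -256.1]
232 247 260 [ 469.4 -260.9]
236 248 259 [ 468.2 -265.6]
240 249 257 [ 466.5 -270.1]
244 254 254 [ 466.4 -275.1]
```

View pics/w4z.png

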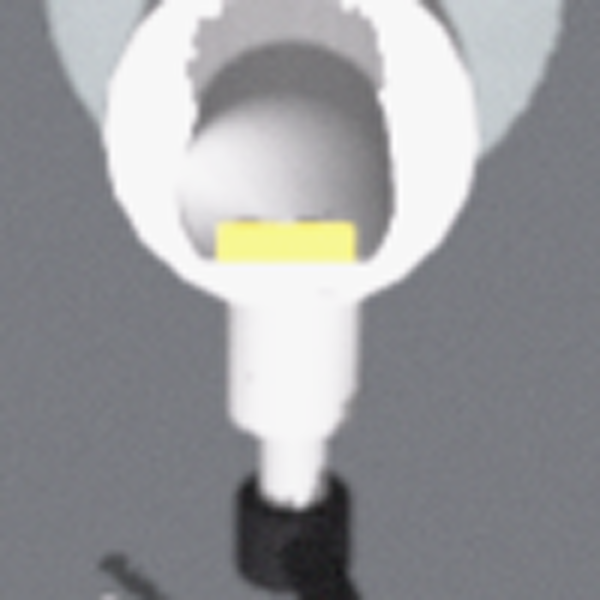

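```bash
python3 - <<'E'
from m import *
s,p,im,h=pickle.load(open("w4.pkl","rb"))
S=bot.camera("side");t=bot.camera("top");cv2.imwrite("pics/s5.png",cv2.resize(S[190:275,225:300,::-1],None,fx=7,fy=7,interpolation=2))
b=[x for x in blobs(S,(0,180,110),(6,255,255),15)[0]];print(b)
bt=[x for x in blobs(t,(0,180,110),(6,255,255),10)[0]];print(bt)
C=np.array([484.5,-201.5,0]);a=np.radians(-104);u=np.array([np.cos(a),np.sin(a),0]);e=np.array([-u[1],u[0],0])
hub=C+80*u+[0,0,120];print("hub",hub,e)
o,d=ray(p,272.5,286.5);X=o+d*((hub-o)@u)/(d@u);print("ball wrist/plane",X,(X-hub)@e,X[2]-120,np.linalg.norm(X-hub))
ps=bot.camera_params("side")
bs=[x for x in b if abs(x[0][0]-275)<25 and x[0][1]<245][0][0]
Y=two(p,(272.5,286.5),ps,bs);print("wrist+side",Y,(Y[0]-C)@u,(Y[0]-hub)@e)
print(np.degrees(np.arctan2((X-hub)@e,X[2]-120)))
E
```

```text
Traceback (most recent call last):
ValueError: not enough values to unpack (expected 4, got 3)
```

```bash
python3 - <<'E'
from m import *
s,p,im=pickle.load(open("w4.pkl","rb"))
S=bot.camera("side");t=bot.camera("top");cv2.imwrite("pics/s5.png",cv2.resize(S[190:275,225:300,::-1],None,fx=7,fy=7,interpolation=2))
b=[x for x in blobs(S,(0,180,110),(6,255,255),15)[0]];print(b)
bt=[x for x in blobs(t,(0,180,110),(6,255,255),10)[0]];print(bt)
C=np.array([484.5,-201.5,0]);a=np.radians(-104);u=np.array([np.cos(a),np.sin(a),0]);e=np.array([-u[1],u[0],0])
hub=C+80*u+[0,0,120];print("hub",hub,e)
o,d=ray(p,272.5,286.5);X=o+d*((hub-o)@u)/(d@u);print("ball wrist/plane",X,(X-hub)@e,X[2]-120,np.linalg.norm(X-hub))
ps=bot.camera_params("side")
bs=[x for x in b if abs(x[0][0]-270)<25 and x[0][1]<245][0][0]
Y=two(p,(272.5,286.5),ps,bs);print("wrist+side",Y,(Y[0]-C)@u,(Y[0]-hub)@e)
print(np.degrees(np.arctan2((X-hub)@e,X[2]-120)))
E
```

```text
[([257.3, 230.4], [255, 228, 6, 6, 29]), ([115.1, 260.1], [109, 254, 14, 14, 148]), ([339.3, 274.6], [339, 263, 2, 29, 43])]
[([410.5, 167.2], [407, 144, 8, 47, 67]), ([392.9, 276.1], [390, 272, 7, 9, 51])]
hub [ 465.14624835 -279.1236581   120.        ] [ 0.97029573 -0.2419219   0.        ]
ball wrist/plane [ 482.37285178 -283.41873273  188.95504928] 17.753972277405563 68.95504927753726 71.20394899508366
wrist+side (array([ 482.09396607, -284.92454928,  186.8660382 ]), np.float64(0.02439717960603683)) 81.52855592502988 17.847660666370352
14.43844331199328
```

View pics/s5.png

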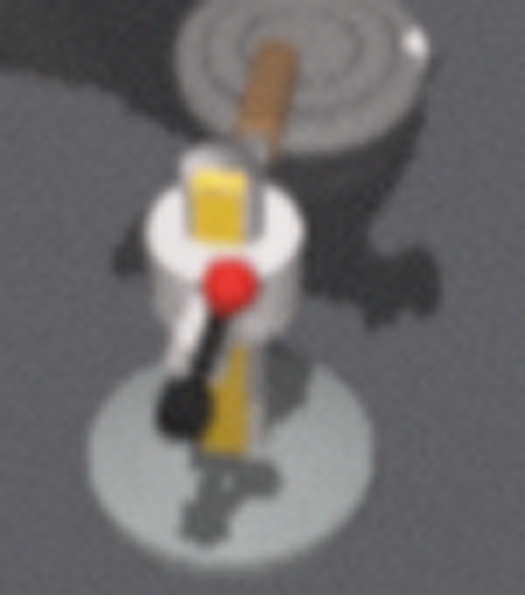

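```bash
python3 - <<'E'
from h import *
print(rel((482.2,-284.3,240),76))
E
```

```text
[-0.402  0.061  0.175 -0.003 -0.001 -0.499]
```

send_rows(
  moves="-0.1 0.015 0 0 0 -0.04 0; -0.2 0.03 0 0 0 -0.08 0; -0.3 0.045 0 0 0 -0.12 0; -0.402 0.061 0 0 0 -0.16 0; -0.402 0.061 0.05 0 0 -0.2 0; -0.402 0.061 0.1 0 0 -0.24 0; -0.402 0.061 0.15 0 0 -0.28 0; -0.402 0.061 0.175 0 0 -0.32 0",
)

```text
time: 7.08
position: [481.9, -282.7, 238.2]
tool_rot: [-1.23, -2.88, 0.006]
ft_force: [0.3, 0.8, -0.4]
finger_gap: 42.6
```

send_rows(
  moves="0 0 0 0 0 -0.04 0; 0 0 0 0 0 -0.08 0; 0 0 0 0 0 -0.12 0; 0 0 0 0 0 -0.16 0; 0 0 0 0 0 -0.19 0; 0 0 0 0 0 -0.19 0",
)

```text
time: 7.58
position: [482.2, -281.3, 237.8]
tool_rot: [-0.321, -3.114, -0.0]
ft_force: [-0.0, 0.7, 0.7]
finger_gap: 42.7
```

```bash
python3 - <<'E'
from m import *
s=bot.state();p=bot.camera_params("wrist");im=bot.camera("wrist");pickle.dump((s,p,im),open("w6.pkl","wb"))
print(s['time'],s['position'],s['finger_gap']);cv2.imwrite("pics/w6.png",im[:,:,::-1]);print(rel((482.2,-284.3,177),76))
b=blobs(im,(0,180,110),(6,255,255),40)[0];print(b)
print(two(p,b[0][0],bot.camera_params("side"),(257.3,230.4)))
E
```

```text
7.5833 [ 482.15248243 -281.26448134  237.78308052] 42.678635296738506
[-0.007 -0.013  0.304 -0.    -0.004  0.011]
[([251.8, 222.7], [238, 207, 28, 29, 348]), ([41.6, 282.7], [14, 234, 54, 96, 358])]
(array([ 482.64351235, -284.85853629,  187.21034554]), np.float64(1.274176670967607))
```

View pics/w6.png

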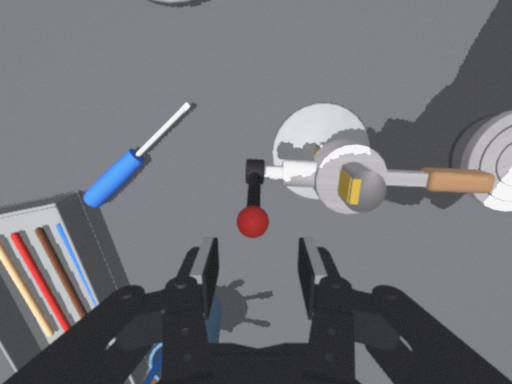

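send_rows(
  moves="-0.007 -0.016 0.1 0 0 0.01 0; -0.007 -0.016 0.2 0 0 0.01 0; -0.007 -0.016 0.304 0 0 0.01 0; -0.007 -0.016 0.304 0 0 0.01 0; -0.007 -0.016 0.304 0 0 0.01 -0.25; -0.007 -0.016 0.304 0 0 0.01 -0.4; -0.007 -0.016 0.304 0 0 0.01 -0.4",
  squeeze=20,
)

```text
time: 8.22
position: [483.0, -285.2, 178.6]
tool_rot: [-0.379, -3.109, 0.002]
ft_force: [-0.2, -0.6, -0.1]
finger_gap: 25.7
```

```bash
python3 - <<'E'
from m import *
s=bot.state();im=bot.camera("wrist");print(s['position'],s['finger_gap'],s['ft_force']);cv2.imwrite("pics/w7.png",im[:,:,::-1])
E
```

```text
[ 482.96207185 -285.17964239  178.59204182] 25.72066945424455 [-0.20213318 -0.64117458 -0.11656055]
```

View pics/w7.png

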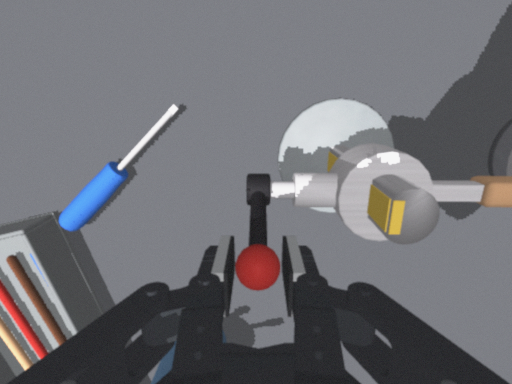

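send_rows(
  moves="0 0 0 0 0 0 -1; 0 0 0 0 0 0 -1; 0 0 0 0 0 0 -1",
)

```text
time: 8.52
position: [482.9, -285.4, 179.0]
tool_rot: [-0.379, -3.11, 0.003]
ft_force: [-0.6, -0.1, -1.3]
finger_gap: 20.0
```

```bash
python3 - <<'E'
from h import *
s=bot.state();print(s['position'],s['finger_gap'],s['ft_force'],s['moment'])
Y=R.from_rotvec(s['tool_rot']).as_matrix().round(3);print(Y)
C=np.array([484.5,-201.5,0]);a=np.radians(-104);u=np.array([np.cos(a),np.sin(a),0]);e=np.array([-u[1],u[0],0])
hub=C+80.5*u; t0=np.radians(14.5);P0=hub+70*(np.sin(t0)*e)
for th in range(18,93,6):
    t=np.radians(th); d=70*((np.sin(t)-np.sin(t0))*e+(np.cos(t)-np.cos(t0))*np.array([0,0,1]))
    print(th,(Y.T@d/200).round(3))
E
```

```text
[ 482.93482248 -285.41603935  178.98140335] 20.005577627002047 [-0.58730557 -0.07052333 -1.30222674] [-0.0218617   0.1326492  -0.01731846]
[[-0.971  0.24  -0.009]
 [ 0.24   0.971 -0.001]
 [ 0.009 -0.003 -1.   ]]
18 [-0.021 -0.     0.006]
24 [-0.055 -0.     0.019]
30 [-0.088 -0.     0.035]
36 [-0.119 -0.     0.055]
42 [-0.147 -0.     0.078]
48 [-0.173 -0.     0.103]
54 [-0.197  0.     0.131]
60 [-0.217  0.     0.162]
66 [-0.234  0.     0.195]
72 [-0.247  0.     0.229]
78 [-0.257  0.     0.264]
84 [-0.263  0.     0.3  ]
90 [-0.265  0.     0.337]
```

send_rows(
  moves="-0.021 0 0.006 0 0 0 -1; -0.055 0 0.019 0 0 0 -1; -0.088 0 0.035 0 0 0 -1; -0.119 0 0.055 0 0 0 -1; -0.147 0 0.078 0 0 0 -1; -0.173 0 0.103 0 0 0 -1; -0.173 0 0.103 0 0 0 -1",
)

```text
time: 9.1
position: [518.3, -294.4, 157.3]
tool_rot: [-0.379, -3.112, 0.004]
ft_force: [1.2, -1.2, 0.1]
finger_gap: 20.2
```

```bash
python3 - <<'E'
from m import *
s=bot.state();im=bot.camera("wrist");S=bot.camera("side");print(s['position'],s['finger_gap'],s['ft_force'],s['moment'])
cv2.imwrite("pics/w8.png",im[:,:,::-1]);cv2.imwrite("pics/s8.png",cv2.resize(S[190:275,225:300,::-1],None,fx=7,fy=7,interpolation=2))
E
```

```text
[ 518.31177005 -294.39515133  157.25463782] 20.214887545597772 [ 1.16296833 -1.2256772   0.12596366] [-0.15710751 -0.28966998 -0.01197368]
```

View pics/w8.png

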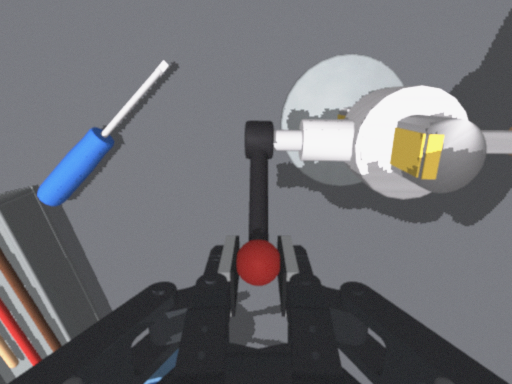

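View pics/s8.png

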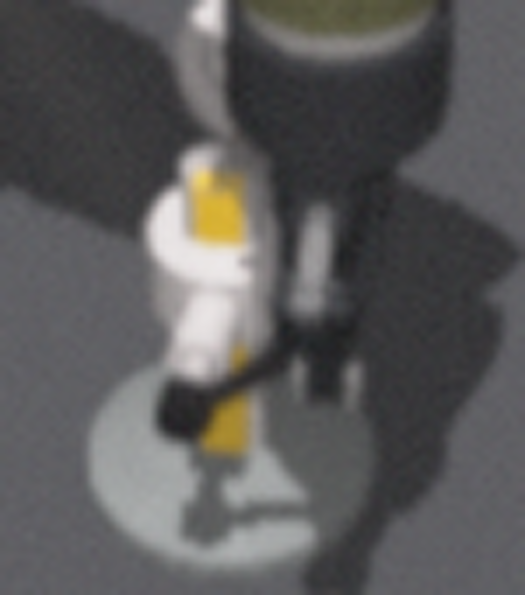

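send_rows(
  moves="-0.014 0 0.022 0 0 0 -1; -0.034 0 0.053 0 0 0 -1; -0.051 0 0.086 0 0 0 -1; -0.064 0 0.12 0 0 0 -1; -0.074 0 0.155 0 0 0 -1; -0.08 0 0.191 0 0 0 -1; -0.083 0 0.228 0 0 0 -1; -0.083 0 0.236 0 0 0 -1",
)

```text
time: 9.87
position: [533.8, -298.7, 109.1]
tool_rot: [-0.379, -3.112, 0.004]
ft_force: [5.3, -1.9, 3.6]
finger_gap: 20.4
```

```bash
python3 - <<'E'
from m import *
s=bot.state();im=bot.camera("wrist");S=bot.camera("side");print(s['position'],s['finger_gap'],s['ft_force'],s['moment'])
cv2.imwrite("pics/w9.png",im[:,:,::-1]);cv2.imwrite("pics/s9.png",cv2.resize(S[190:275,225:300,::-1],None,fx=7,fy=7,interpolation=2))
E
```

```text
[ 533.81258976 -298.65143746  109.13862939] 20.38738370986186 [ 5.27226319 -1.8898226   3.58648597] [-0.27135143 -0.84097043  0.02708763]
```

View pics/w9.png

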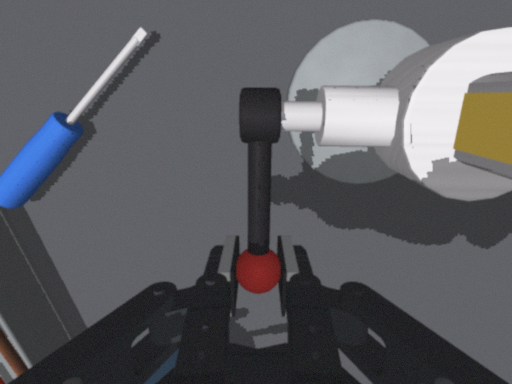

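View pics/s9.png

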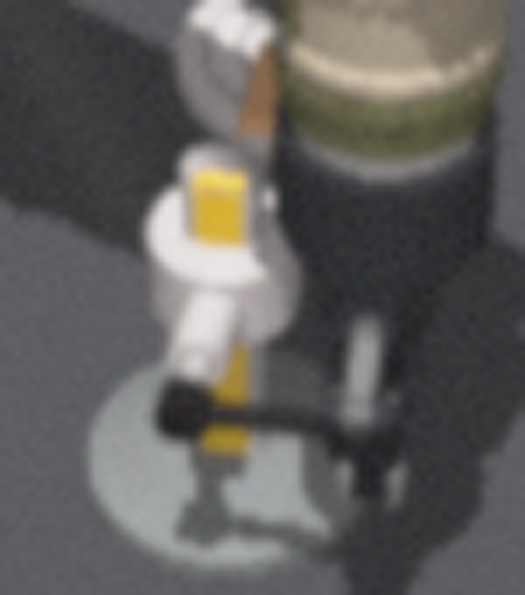

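send_rows(
  moves="-0.01 0 0.008 0 0 0 -1; -0.01 0 0.02 0 0 0 -1; -0.01 0 0.025 0 0 0 -1; -0.01 0 0.025 0 0 0 -1",
)

```text
time: 10.3
position: [534.5, -298.8, 104.9]
tool_rot: [-0.379, -3.11, 0.004]
ft_force: [-2.7, 1.4, 10.3]
finger_gap: 20.3
```

```bash
python3 - <<'E'
from m import *
s=bot.state();print(s['position'],s['finger_gap'],s['ft_force'],s['moment'])
E
```

```text
[ 534.47901493 -298.82419593  104.91299902] 20.330231175584533 [-2.7305661   1.42423784 10.31683169] [0.26050504 0.60428674 0.03801609]
```

send_rows(
  moves="0 0 0 0 0 0 -0.3; 0 0 0 0 0 0 -0.15; 0 0 0 0 0 0 -0.1; 0 0 0 0 0 0 -0.1; 0 0 -0.15 0 0 0 -0.1; 0 0 -0.35 0 0 0 0; 0 0 -0.55 0 0 0 0; 0 0 -0.75 0 0 0 0",
)

```text
time: 10.97
position: [535.2, -298.1, 255.7]
tool_rot: [-0.379, -3.108, 0.003]
ft_force: [0.7, -0.9, 0.4]
finger_gap: 42.8
```

```bash
python3 - <<'E'
from m import *
s=bot.state();print(s['time'],s['position'],s['finger_gap'],rel((490,-210,285),-14),s['joints'])
S=bot.camera("side");cv2.imwrite("pics/s10.png",cv2.resize(S[190:275,225:300,::-1],None,fx=7,fy=7,interpolation=2))
E
```

```text
10.9667 [ 535.1793138  -298.14820091  255.66175156] 42.80230612607517 [ 0.327  0.373 -0.144 -0.003 -0.002  0.501] [-0.63599539  0.39319084  0.20063284  1.38654535 -0.00674021 -0.39322435]
```

View pics/s10.png

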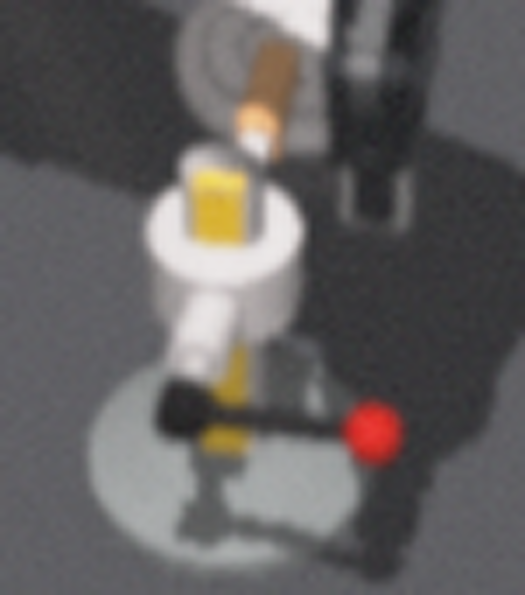

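send_rows(
  moves="0.08 0.09 -0.1 0 0 0.04 0; 0.16 0.18 -0.144 0 0 0.08 0; 0.24 0.27 -0.144 0 0 0.12 0; 0.327 0.373 -0.144 0 0 0.16 0; 0.327 0.373 -0.144 0 0 0.2 0; 0.327 0.373 -0.144 0 0 0.24 0; 0.327 0.373 -0.144 0 0 0.28 0; 0.327 0.373 -0.144 0 0 0.32 0",
)

```text
time: 11.68
position: [492.0, -211.2, 292.7]
tool_rot: [1.833, 2.546, -0.011]
ft_force: [0.2, 0.4, 0.0]
finger_gap: 42.7
```

send_rows(
  moves="0 0 0 0 0 0.04 1; 0 0 0 0 0 0.08 1; 0 0 0 0 0 0.12 1; 0 0 0 0 0 0.16 1; 0 0 0 0 0 0.19 1; 0 0 0 0 0 0.19 1",
)

```text
time: 12.18
position: [491.8, -211.1, 292.0]
tool_rot: [2.502, 1.891, -0.009]
ft_force: [0.0, 0.3, 0.1]
finger_gap: 85.7
```

```bash
python3 - <<'E'
from m import *
s=bot.state();p=bot.camera_params("wrist");im=bot.camera("wrist");pickle.dump((s,p,im),open("w11.pkl","wb"))
S=bot.camera("side")
print(s['time'],s['position']);cv2.imwrite("pics/w11.png",im[:,:,::-1])
h=meas("w11.pkl","w11")[3]
g=im.min(2)
b=[x for x in blobs(S,(0,180,110),(6,255,255),15)[0]];print(b)
bs=[x for x in b if abs(x[0][0]-275)<25 and x[0][1]<265][0][0]
bw=blobs(im,(0,180,110),(6,255,255),40)[0][0][0]
Y=two(p,bw,bot.camera_params("side"),bs);print(Y)
C=np.array([484.5,-201.5,0]);a=np.radians(-104);u=np.array([np.cos(a),np.sin(a),0]);e=np.array([-u[1],u[0],0]);hub=C+80*u+[0,0,120]
d=Y[0]-hub;print("e",d@e,"u",d@u,"z",d[2],np.degrees(np.arctan2(d@e,d[2])))
E
```

```text
12.1833 [ 491.81043266 -211.1440439   292.03863992]
w11 yellow [247.9 186.8] 117 world [ 483.1 -208.3] dir deg -13.5 len 19.3 wid 5.3
red [([312.3, 233.2], [305, 226, 16, 17, 145])]
wood [245.  66.] 1123 [245.   66.5] [63.3 18.2] 87.70938873291016
wood [ 11.  231.6] 1452 [  7.7 226.9] [80.2 25.3] 72.25532531738281
wood [494.4 275.8] 2893 [477. 287.] [112.  68.] 90.0
wood [429.7 293.8] 210 [428.8 293. ] [46.1  5.5] 59.534454345703125
[([277.7, 251.4], [275, 249, 7, 6, 31]), ([115.1, 260.2], [109, 254, 14, 14, 148]), ([339.4, 270.9], [339, 263, 2, 19, 33]), ([339.0, 290.5], [339, 283, 1, 16, 16])]
(array([ 532.37704357, -296.67970182,  118.91642788]), np.float64(0.08616952004493048))
e 69.48094464614766 u 0.7699527723454551 z -1.0835721203893627 90.89346909653868
```

View pics/w11.png

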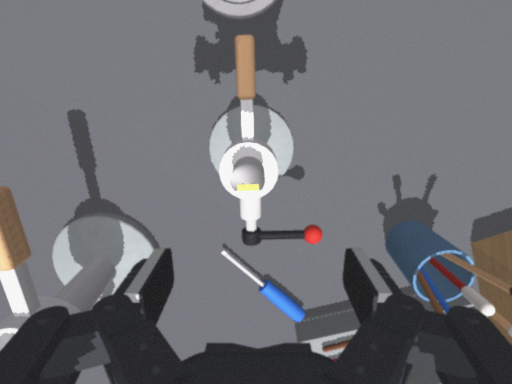

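```bash
python3 - <<'E'
from m import *
s,p,im,h=meas("w11.pkl","w11")
S=np.where((h[:,:,0]>20)&(h[:,:,0]<36),h[:,:,1],0).astype(float)
xs=[];yc=[]
for x in range(235,262):
    col=S[176:198,x]
    if (col>90).sum()>=4: xs.append(x); yc.append((col*np.arange(176,198)).sum()/col.sum())
a,b=np.polyfit(xs,yc,1);q0,q1=plane(p,xs[0],a*xs[0]+b,168),plane(p,xs[-1],a*xs[-1]+b,168);d=q1-q0;print("bar dir",np.degrees(np.arctan2(d[1],d[0])),np.hypot(*d[:2]))
m=cv2.inRange(h,np.array([8,80,60]),np.array([21,255,255]))
yy=[];xx=[]
for y in range(42,92):
    c=np.nonzero(m[y,225:265])[0]
    if len(c)>8: yy.append(y);xx.append(c.mean()+225)
k=np.polyfit(yy,xx,1);w=plane(p,np.polyval(k,66),66,131);q0,q1=[plane(p,np.polyval(k,y),y,131) for y in (40,92)];d=q0-q1;print("wood dir",np.degrees(np.arctan2(d[1],d[0])),w)
g=im.min(2)
for y in range(200,232,4):
    c=np.nonzero(g[y,225:275]>140)[0]
    if len(c):
        q=plane(p,(c.min()+c.max())/2+225,y,122);d=w-q;print(y,c.min()+225,c.max()+225,q[:2].round(1),np.degrees(np.arctan2(d[1],d[0])).round(2))
print(s['joints'],rel((631,264,330),-14))
E
```

```text
w11 yellow [247.9 186.8] 117 world [ 483.1 -208.3] dir deg -13.5 len 19.3 wid 5.3
red [([312.3, 233.2], [305, 226, 16, 17, 145])]
wood [245.  66.] 1123 [245.   66.5] [63.3 18.2] 87.70938873291016
wood [ 11.  231.6] 1452 [  7.7 226.9] [80.2 25.3] 72.25532531738281
wood [494.4 275.8] 2893 [477. 287.] [112.  68.] 90.0
wood [429.7 293.8] 210 [428.8 293. ] [46.1  5.5] 59.534454345703125
bar dir -13.811809100411935 18.25465310718537
wood dir 75.74972101568892 [ 508.99494504 -107.11828373  131.        ]
200 239 260 [ 475. -237.] 75.32
204 240 260 [ 474.2 -241.7] 75.49
208 240 260 [ 472.9 -246.2] 75.43
212 240 260 [ 471.5 -250.8] 75.38
216 240 260 [ 470.2 -255.4] 75.33
220 244 256 [ 468.8 -260. ] 75.27
224 246 256 [ 468.5 -265. ] 75.62
228 246 255 [ 466.6 -269.6] 75.37
[-0.55152807  0.22431926  0.05553366  1.39931293 -0.00730055  1.29575745] [ 2.474e+00  3.400e-02 -2.080e-01  0.000e+00  2.000e-03 -8.000e-03]
```

send_rows(
  moves="0.2 0 -0.1 0 0 0 1; 0.4 0 -0.2 0 0 0 1; 0.6 0 -0.2 0 0 0 1; 0.8 0 -0.2 0 0 0 1; 1 0 -0.2 0 0 0 1; 1 0 -0.2 0 0 0 1; 1 0 -0.2 0 0 0 1",
)

```text
time: 12.87
position: [545.7, -15.9, 330.3]
tool_rot: [2.49, 1.907, -0.01]
ft_force: [0.6, -0.1, -0.3]
finger_gap: 85.2
```

```bash
python3 - <<'E'
from m import *
s=bot.state();p=bot.camera_params("wrist");im=bot.camera("wrist");pickle.dump((s,p,im),open("w12.pkl","wb"))
print(s['time'],s['position'],rel((631,264,330),-14));cv2.imwrite("pics/w12.png",im[:,:,::-1])
E
```

```text
12.8667 [545.67730999 -15.9203429  330.31400471] [ 1.47   0.042 -0.011  0.     0.003 -0.007]
```

View pics/w12.png

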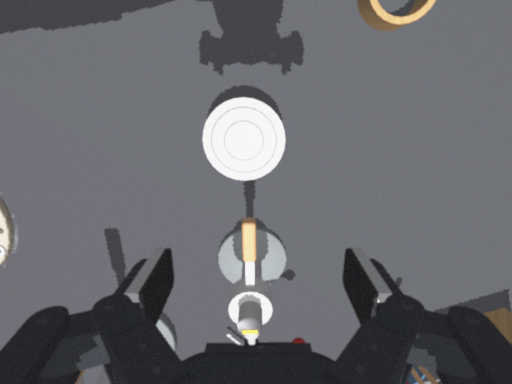

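```bash
python3 - <<'E'
from m import *
s,p,im=pickle.load(open("w12.pkl","rb"))
g=im.min(2);m=np.zeros(g.shape,np.uint8);m[85:195,190:300]=g[85:195,190:300]>150
c=max(cv2.findContours(m,0,cv2.CHAIN_APPROX_NONE)[0],key=cv2.contourArea)
P=np.array([plane(p,*q[0],50)[:2] for q in c])
A=np.c_[2*P,np.ones(len(P))];x=np.linalg.lstsq(A,(P**2).sum(1),rcond=None)[0];print("wheel c",x[:2],"r",np.sqrt(x[2]+x[0]**2+x[1]**2),cv2.fitEllipse(c))
E
```

```text
wheel c [531.0834519    6.72177101] r 57.52317656533497 ((243.49264526367188, 138.57638549804688), (82.27999114990234, 83.50129699707031), 133.13424682617188)
```

send_rows(
  moves="0.2 0.01 0 0 0 0 1; 0.4 0.02 0 0 0 0 1; 0.6 0.03 0 0 0 0 1; 0.8 0.04 0 0 0 0 1; 1 0.04 0 0 0 0 1; 1 0.04 0 0 0 0 1; 1 0.04 0 0 0 0 1",
)

```text
time: 13.5
position: [606.4, 173.4, 327.5]
tool_rot: [2.491, 1.906, -0.013]
ft_force: [-0.8, -0.4, 0.1]
finger_gap: 85.7
```

```bash
python3 - <<'E'
from m import *
s=bot.state();p=bot.camera_params("wrist");im=bot.camera("wrist");pickle.dump((s,p,im),open("w13.pkl","wb"))
print(s['time'],s['position'],rel((631,264,330),-14));cv2.imwrite("pics/w13.png",im[:,:,::-1])
E
```

```text
13.5 [606.35410754 173.429024   327.45192757] [ 0.475 -0.001 -0.015 -0.     0.003 -0.007]
```

View pics/w13.png

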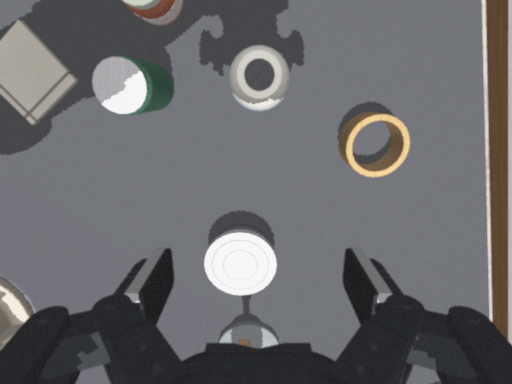

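```bash
python3 - <<'E'
from m import *
s,p,im=pickle.load(open("w13.pkl","rb"))
g=im.min(2);m=np.zeros(g.shape,np.uint8);m[225:300,195:285]=g[225:300,195:285]>150
c=max(cv2.findContours(m,0,cv2.CHAIN_APPROX_NONE)[0],key=cv2.contourArea)
P=np.array([plane(p,*q[0],50)[:2] for q in c])
A=np.c_[2*P,np.ones(len(P))];x=np.linalg.lstsq(A,(P**2).sum(1),rcond=None)[0];print("wheel c",x[:2],"r",np.sqrt(x[2]+x[0]**2+x[1]**2))
cv2.imwrite("pics/w13z.png",cv2.resize(im[35:120,220:300,::-1],None,fx=7,fy=7,interpolation=2))
print("lip",plane(p,259.7,76,200), two(p,(259.7,75.5),bot.camera_params("top"),(183,145.5)),two(p,(259.7,75.5),bot.camera_params("side"),(289.5,115.5)))
E
```

```text
wheel c [531.44854883   7.32334707] r 57.86647292894927
lip [632.23492342 264.28110969 200.        ] (array([632.35575113, 264.99401083, 194.94270898]), np.float64(0.27927241221255805)) (array([632.31167084, 264.65921129, 199.86765679]), np.float64(0.04953500027405643))
```

View pics/w13z.png

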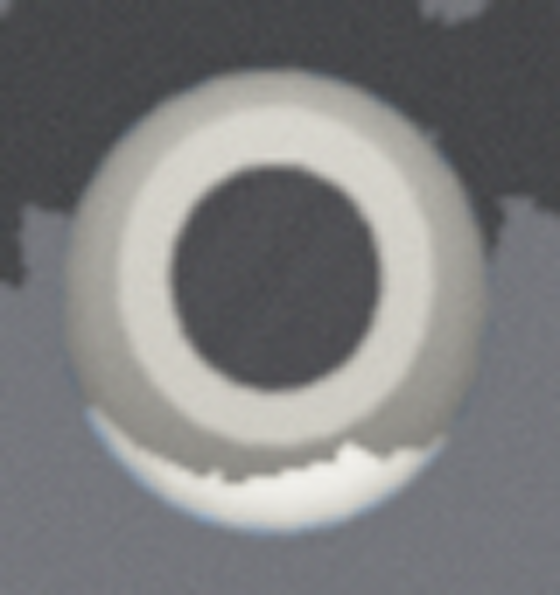

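```bash
python3 - <<'E'
from m import *
s,p,im=pickle.load(open("w13.pkl","rb"))
print(plane(p,259.0,74.1,200));print(rel((632,265,265),-14))
E
```

```text
[632.05782008 265.83097595 200.        ]
[ 0.484  0.003  0.31  -0.     0.003 -0.007]
```

send_rows(
  moves="0.18 0 0.05 0 0 -0.005 1; 0.36 0 0.15 0 0 -0.005 1; 0.484 0.003 0.25 0 0 -0.005 1; 0.484 0.003 0.31 0 0 -0.005 1; 0.484 0.003 0.31 0 0 -0.005 1; 0.484 0.003 0.31 0 0 -0.005 1; 0.484 0.003 0.31 0 0 -0.005 1",
)

```text
time: 14.13
position: [632.6, 262.7, 266.6]
tool_rot: [2.48, 1.919, -0.011]
ft_force: [-0.5, 0.1, 0.7]
finger_gap: 85.3
```

```bash
python3 - <<'E'
from m import *
s=bot.state();p=bot.camera_params("wrist");im=bot.camera("wrist");pickle.dump((s,p,im),open("w14.pkl","wb"))
print(s['time'],s['position'],R.from_rotvec(s['tool_rot']).as_matrix().round(3)[:,2],rel((632,265.3,165),-14));cv2.imwrite("pics/w14.png",im[:,:,::-1])
E
```

```text
14.1333 [632.5707486  262.6716042  266.55290696] [-0.002 -0.009 -1.   ] [ 0.015 -0.007  0.51   0.     0.003 -0.003]
```

View pics/w14.png

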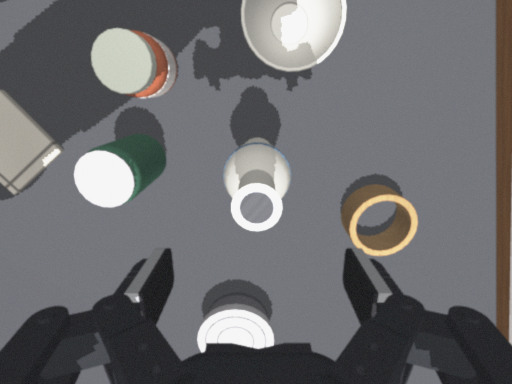

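```bash
python3 - <<'E'
from m import *
s,p,im=pickle.load(open("w14.pkl","rb"))
print(plane(p,256.7,207.3,200),rel((631.5,265.3,165),-14))
E
```

```text
[632.41684875 265.8156722  200.        ] [ 0.014 -0.01   0.51   0.     0.003 -0.003]
```

send_rows(
  moves="0.013 -0.007 0.12 0 0.003 -0.003 1; 0.013 -0.007 0.24 0 0.003 -0.003 1; 0.013 -0.007 0.36 0 0.003 -0.003 1; 0.013 -0.007 0.45 0 0.003 -0.003 1; 0.013 -0.007 0.5 0 0.003 -0.003 1; 0.013 -0.007 0.505 0 0.003 -0.003 0.4; 0.013 -0.007 0.505 0 0.003 -0.003 0.2; 0.013 -0.007 0.505 0 0.003 -0.003 0.1",
)

```text
time: 14.85
position: [633.0, 264.8, 168.1]
tool_rot: [2.474, 1.933, 0.007]
ft_force: [0.4, -0.1, -0.3]
finger_gap: 52.0
```

```bash
python3 - <<'E'
from m import *
s=bot.state();p=bot.camera_params("wrist");im=bot.camera("wrist");pickle.dump((s,p,im),open("w15.pkl","wb"))
print(s['time'],s['position'],s['finger_gap'],s['ft_force'],R.from_rotvec(s['tool_rot']).as_matrix().round(3)[:,2]);cv2.imwrite("pics/w15.png",im[:,:,::-1])
E
```

```text
14.85 [633.03569953 264.83077476 168.10311812] 51.95811236684837 [ 0.44943374 -0.05057236 -0.26555508] [ 0.004  0.001 -1.   ]
```

View pics/w15.png

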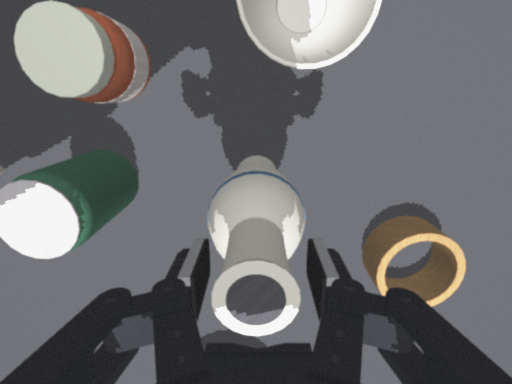

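send_rows(
  moves="0 -0.001 0.005 0 0 0 0; 0 -0.001 0.005 0 0 0 -0.1; 0 -0.001 0.005 0 0 0 -0.15; 0 -0.001 0.005 0 0 0 -0.2; 0 -0.001 0.005 0 0 0 -0.25; 0 -0.001 0.005 0 0 0 -1; 0 -0.001 0.005 0 0 0 -1; 0 -0.001 0.005 0 0 0 -1",
  squeeze=40,
)

```text
time: 15.57
position: [633.3, 265.4, 168.4]
tool_rot: [2.473, 1.933, 0.01]
ft_force: [-1.1, -0.1, 5.7]
finger_gap: 33.3
```

```bash
python3 - <<'E'
from m import *
s=bot.state();print(s['time'],s['position'],s['finger_gap'],s['ft_force'])
S=bot.camera("side");cv2.imwrite("pics/s16.png",cv2.resize(S[90:180,250:330,::-1],None,fx=6,fy=6,interpolation=2))
print(rel((531,6,330),-14))
E
```

```text
15.5667 [633.32912679 265.36205977 168.36759846] 33.30408830325648 [-1.06683325 -0.07068614  5.70972599]
[-1.379e+00 -1.780e-01 -8.140e-01  2.000e-03 -1.000e-03  0.000e+00]
```

View pics/s16.png

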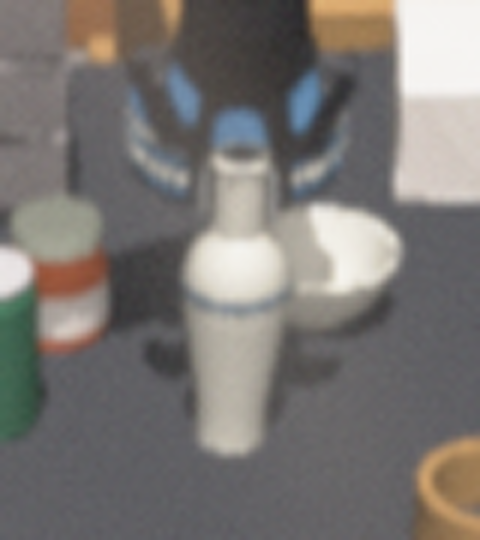

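send_rows(
  moves="0 0 0 0 0 0 -1; 0 0 0 0 0 0 -1; 0 0 0 0 0 0 -1; 0 0 -0.03 0 0 0 -1; 0 0 -0.08 0 0 0 -1; 0 0 -0.14 0 0 0 -1; 0 0 -0.2 0 0 0 -1; 0 0 -0.2 0 0 0 -1",
  squeeze=45,
)

```text
time: 16.28
position: [634.1, 265.5, 211.3]
tool_rot: [2.472, 1.932, 0.015]
ft_force: [-0.0, 0.0, -2.6]
finger_gap: 33.0
```

```bash
python3 - <<'E'
from m import *
s=bot.state();print(s['time'],s['position'],s['finger_gap'],s['ft_force'],s['moment'])
S=bot.camera("side");cv2.imwrite("pics/s17.png",cv2.resize(S[90:180,250:330,::-1],None,fx=6,fy=6,interpolation=2))
print(rel((531,6,s['position'][2]+100),-14))
E
```

```text
16.2833 [634.14725813 265.54783396 211.25380433] 33.021586161675245 [-3.16811485e-04  1.08579601e-02 -2.57892256e+00] [ 0.05665885 -0.06707797 -0.03516965]
[-1.381 -0.182 -0.515  0.003 -0.002  0.   ]
```

View pics/s17.png

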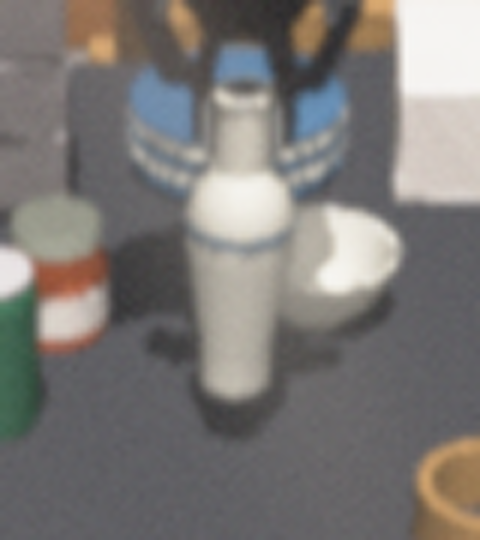

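send_rows(
  moves="0 0 -0.1 0 0 0 -1; -0.06 -0.01 -0.2 0 0 0 -1; -0.16 -0.02 -0.3 0 0 0 -1; -0.28 -0.04 -0.35 0 0 0 -1; -0.4 -0.05 -0.35 0 0 0 -1; -0.52 -0.07 -0.35 0 0 0 -1; -0.64 -0.08 -0.35 0 0 0 -1; -0.76 -0.1 -0.35 0 0 0 -1",
)

```text
time: 17.0
position: [576.5, 121.6, 278.1]
tool_rot: [2.473, 1.933, 0.012]
ft_force: [0.7, -0.6, -3.4]
finger_gap: 33.0
```

```bash
python3 - <<'E'
from m import *
s=bot.state();print(s['time'],s['position'],s['finger_gap'],s['ft_force'],s['moment'])
print(rel((531,6,265),-14))
E
```

```text
17.0 [576.45283561 121.59070591 278.05746595] 32.997690772063265 [ 0.65371744 -0.59262551 -3.41418337] [-0.03474757 -0.04657136 -0.05145139]
[-0.616 -0.081  0.062  0.002 -0.001  0.   ]
```

send_rows(
  moves="-0.12 -0.016 0 0 0 0 -1; -0.24 -0.03 0 0 0 0 -1; -0.36 -0.048 0 0 0 0 -1; -0.47 -0.062 0 0 0 0 -1; -0.56 -0.074 0 0 0 0 -1; -0.61 -0.081 0.02 0 0 0 -1; -0.615 -0.081 0.04 0 0 0 -1; -0.615 -0.081 0.06 0 0 0 -1",
)

```text
time: 17.67
position: [531.0, 6.1, 264.6]
tool_rot: [2.475, 1.932, 0.012]
ft_force: [-0.5, -0.1, -3.3]
finger_gap: 33.2
```

```bash
python3 - <<'E'
from m import *
s=bot.state();print(s['time'],s['position'],s['finger_gap'],s['ft_force'],s['moment'],R.from_rotvec(s['tool_rot']).as_matrix().round(3)[:,2])
print(rel((531,6.2,220),-14))
S=bot.camera("side");cv2.imwrite("pics/s18.png",cv2.resize(S[120:230,220:310,::-1],None,fx=5.4,fy=5.4,interpolation=2))
t=bot.camera("top");cv2.imwrite("pics/t18.png",cv2.resize(t[140:220,210:340,::-1],None,fx=6,fy=6,interpolation=2))
im=bot.camera("wrist");cv2.imwrite("pics/w18.png",im[:,:,::-1])
E
```

```text
17.6667 [530.96844873   6.07713228 264.5609742 ] 33.20529160318049 [-0.49075695 -0.05274509 -3.31871203] [0.08487647 0.02617011 0.00664675] [ 0.007  0.003 -1.   ]
[-0.    -0.001  0.223  0.002 -0.002 -0.   ]
```

View pics/s18.png

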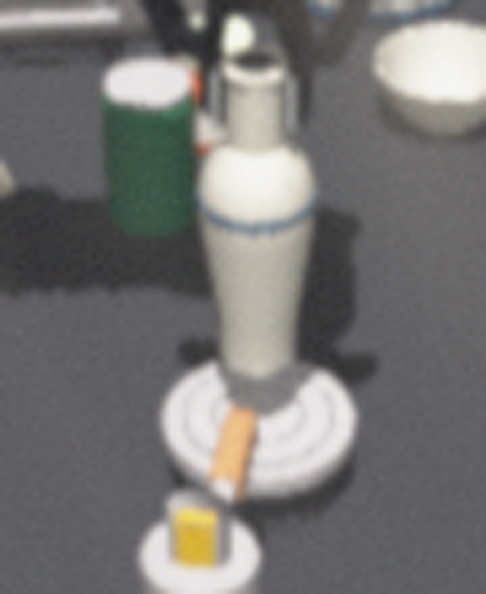

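View pics/w18.png

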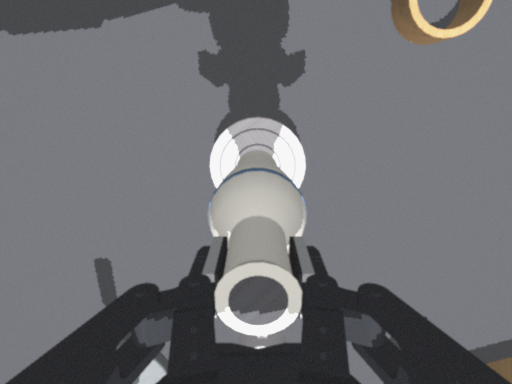

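send_rows(
  moves="0 0 0.05 0.002 -0.002 0 -1; 0 0 0.1 0.002 -0.002 0 -1; 0 0 0.14 0.002 -0.002 0 -1; 0 0 0.17 0.002 -0.002 0 -1; 0 0 0.19 0.002 -0.002 0 -1; 0 0 0.2 0.002 -0.002 0 -1; 0 0 0.205 0.002 -0.002 0 -1; 0 0 0.205 0.002 -0.002 0 -1",
)

```text
time: 18.48
position: [531.4, 7.3, 223.5]
tool_rot: [2.474, 1.936, -0.002]
ft_force: [-0.1, 0.4, -3.3]
finger_gap: 33.0
```

send_rows(
  moves="0 0 0.003 0 0 0 -1; 0 0 0.006 0 0 0 -1; 0 0 0.009 0 0 0 -1; 0 0 0.009 0 0 0 -1",
)

```text
time: 18.82
position: [531.4, 7.2, 221.8]
tool_rot: [2.474, 1.935, -0.002]
ft_force: [-0.8, -0.9, -3.7]
finger_gap: 32.5
```

```bash
python3 - <<'E'
from m import *
s=bot.state();print(s['time'],s['position'],s['finger_gap'],s['ft_force'],s['moment'],R.from_rotvec(s['tool_rot']).as_matrix().round(3)[:,2])
print(rel((531,6.2,218.4),-14))
E
```

```text
18.8167 [531.43360098   7.22599538 221.84060441] 32.48707628956106 [-0.76355604 -0.88666187 -3.74862521] [ 0.02787674 -0.01652545 -0.06659636] [-0.001 -0.001 -1.   ]
[-0.005 -0.001  0.017 -0.     0.     0.   ]
```

send_rows(
  moves="-0.002 0 0.003 0 0 0 -1; -0.003 0 0.006 0 0 0 -1; -0.003 0 0.009 0 0 0 -1; -0.003 0 0.012 0 0 0 -1; -0.003 0 0.012 0 0 0 -1",
)

```text
time: 19.23
position: [531.2, 6.6, 219.3]
tool_rot: [2.474, 1.936, -0.002]
ft_force: [0.7, 0.2, -3.0]
finger_gap: 32.6
```

send_rows(
  moves="0 0 0.002 0 0 0 -1; 0 0 0.004 0 0 0 -1; 0 0 0.004 0 0 0 -1",
)

```text
time: 19.48
position: [531.3, 6.7, 218.6]
tool_rot: [2.474, 1.935, -0.002]
ft_force: [0.7, 0.2, -2.8]
finger_gap: 33.2
```

send_rows(
  moves="0 0 0.002 0 0 0 -1; 0 0 0.004 0 0 0 -1; 0 0 0.004 0 0 0 -1",
)

```text
time: 19.73
position: [531.6, 6.7, 218.5]
tool_rot: [2.473, 1.935, -0.0]
ft_force: [-1.2, -0.4, 2.1]
finger_gap: 32.8
```

```bash
python3 - <<'E'
from m import *
s=bot.state();print(s['time'],s['position'],s['finger_gap'],s['ft_force'])
S=bot.camera("side");cv2.imwrite("pics/s19.png",cv2.resize(S[120:230,220:310,::-1],None,fx=5.4,fy=5.4,interpolation=2))
E
```

```text
19.7333 [531.63047732   6.68223658 218.5127564 ] 32.793107547704295 [-1.21683006 -0.36851623  2.14506038]
```

View pics/s19.png

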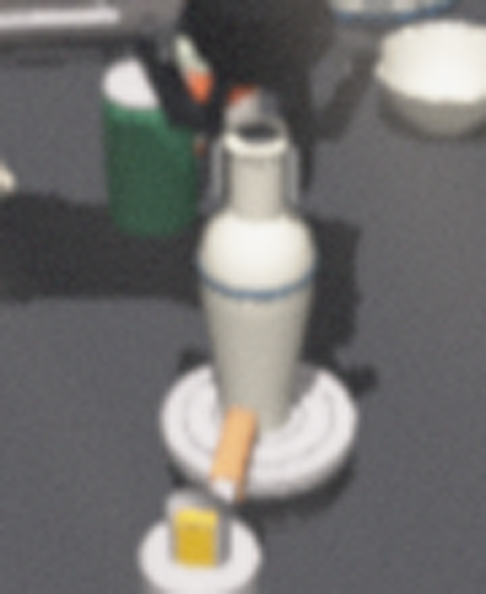

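The force flipped from −3 to +2 N at the expected height, so the vase is standing. I'll open the gripper gently.

send_rows(
  moves="0 0 0 0 0 0 -0.2; 0 0 0 0 0 0 -0.15; 0 0 0 0 0 0 -0.1; 0 0 0 0 0 0 -0.05; 0 0 0 0 0 0 0; 0 0 0 0 0 0 0.1; 0 0 0 0 0 0 0.3; 0 0 0 0 0 0 0.3",
  squeeze=20,
)

```text
time: 20.45
position: [531.6, 6.6, 218.5]
tool_rot: [2.473, 1.935, -0.0]
ft_force: [-0.2, -0.1, -0.7]
finger_gap: 55.5
```

```bash
python3 - <<'E'
from m import *
s=bot.state();p=bot.camera_params("wrist");im=bot.camera("wrist");cv2.imwrite("pics/w20.png",im[:,:,::-1])
print(s['time'],s['position'],s['finger_gap'],s['ft_force'])
E
```

```text
20.45 [531.64128001   6.62043767 218.50620047] 55.47349113045321 [-0.18112019 -0.06742547 -0.71638669]
```

View pics/w20.png

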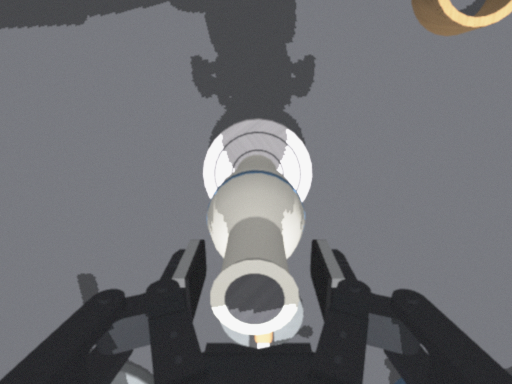

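The vase is free and upright, with clear gaps on both sides. Next I'll raise the gripper and back away to check.

send_rows(
  moves="0 0 -0.05 0 0 0 0.3; 0 0 -0.15 0 0 0 0.3; 0 0 -0.3 0 0 0 0.3; 0 0 -0.45 0 0 0 0.3; 0 0 -0.6 0 0 0 0.3; 0.1 0 -0.7 0 0 0 0.3; 0.2 0 -0.7 0 0 0 0.3; 0.2 0 -0.7 0 0 0 0.3",
)

```text
time: 21.17
position: [542.4, 47.8, 361.0]
tool_rot: [2.469, 1.936, 0.006]
ft_force: [-0.7, 0.4, -0.9]
finger_gap: 55.6
```

send_rows(
  moves="0.2 0 0 0 0 0 0.3; 0.4 0 0 0 0 0 0.3; 0.6 0 0 0 0 0 0.3; 0.8 0 0 0 0 0 0.3; 1 0 0 0 0 0 0.3; 1 0 0 0 0 0 0.3; 1 0 0 0 0 0 0.3; 1 0 0 0 0 0 0.3",
)

```text
time: 21.83
position: [589.8, 241.7, 360.8]
tool_rot: [2.469, 1.937, 0.004]
ft_force: [-0.3, 0.4, -0.0]
finger_gap: 55.7
```

```bash
python3 - <<'E'
from m import *
s=bot.state();print(s['time'],s['position'])
im=bot.camera("wrist");p=bot.camera_params("wrist");cv2.imwrite("pics/w21.png",im[:,:,::-1])
S=bot.camera("side");cv2.imwrite("pics/s21.png",S[:,:,::-1])
t=bot.camera("top");cv2.imwrite("pics/t21.png",t[:,:,::-1]);cv2.imwrite("pics/t21z.png",cv2.resize(t[140:220,210:340,::-1],None,fx=6,fy=6,interpolation=2))
E
```

```text
21.8333 [589.83613512 241.72963741 360.78183725]
```

View pics/s21.png

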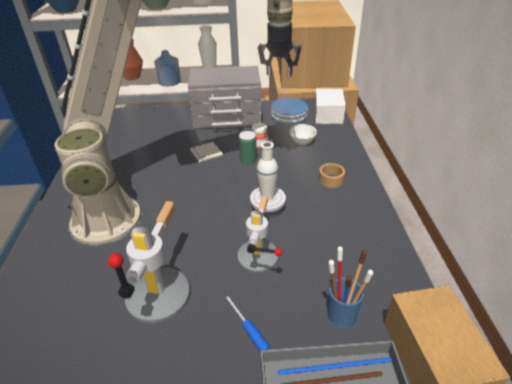

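View pics/t21z.png

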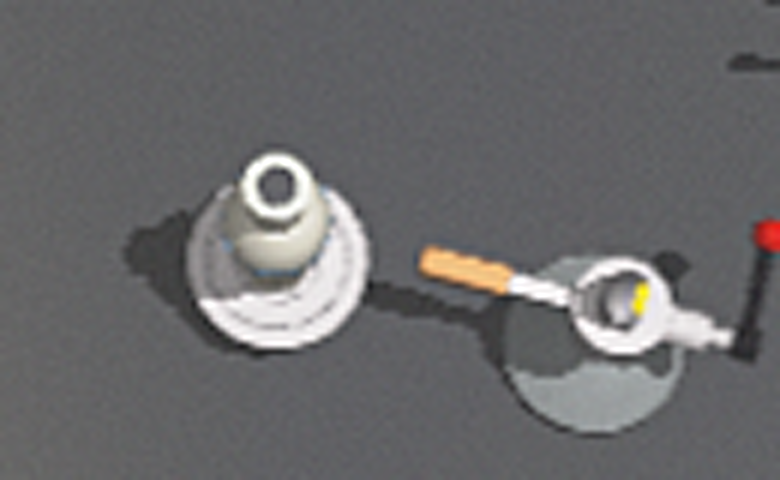

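View pics/w21.png

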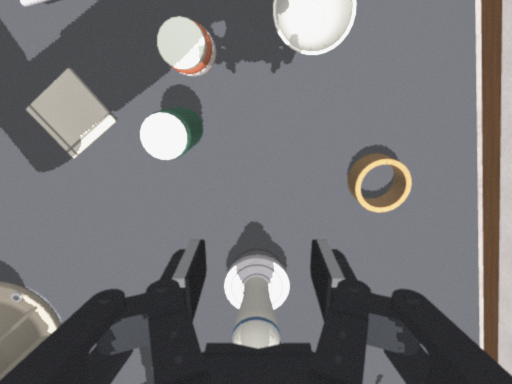

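```bash
python3 - <<'E'
from m import *
pt=bot.camera_params("top");ps=bot.camera_params("side")
print("lip top cam",plane(pt,255.6,170.9,250),"wheel top cam",plane(pt,255.88,182.87,50))
S=cv2.imread("pics/s21.png");cv2.imwrite("pics/s21z.png",cv2.resize(S[135:275,225:300],None,fx=4.2,fy=4.2,interpolation=2))
b=blobs(S[:,:,::-1].copy(),(0,180,110),(6,255,255),15)[0];print([x[0] for x in b])
E
```

```text
lip top cam [527.08959721   6.64532819 250.        ] wheel top cam [528.31856703   5.1010209   50.        ]
[[277.8, 251.4], [115.1, 260.1], [339.3, 277.4]]
```

View pics/s21z.png

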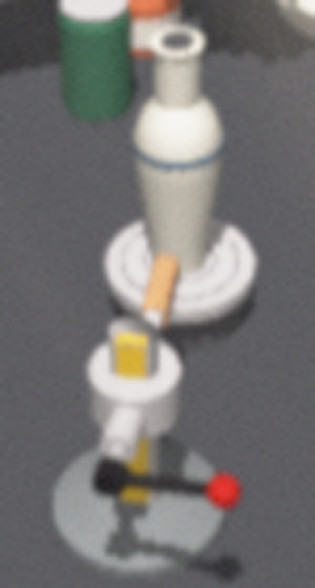

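The vase sits within about 2 mm of the wheel centre, upright. The lever is level, the screw is over the flat, and the bystanders are where they were. I'm handing the job in.

```bash
python3 - <<'E'
from workcell import bot
print(bot.job_done())
E
```

```text
the job is handed in; nothing more can be done
None
```

The job is done and handed in at about 22 s of the 72 s allowed; the hand-in gives no verdict.

- **Collar:** I turned the smaller stand's collar by its wooden rest, about 47°, until the set screw faced the yellow flat. My last wrist-camera check put it within about 1° of square. That was taken after tightening and before the vase was moved.
- **Lever:** I then swung the red-balled lever down to its end stop, where the arm met about 10 N. Two camera views put it at about 90.9°, with the ball at 119 mm against 120 mm for exactly level. That is level within the measuring error.
- **Vase:** I lifted it by the neck and lowered it in small steps; the force changed from −3 N to +2 N as it met the wheel. It stands upright, within about 2 mm of the wheel's centre in the top view.
- **Disagreement:** the cameras disagreed on the wheel's centre by up to about 5 mm: (528, 5), (531, 2.5) and (531, 7). I placed the vase at about (531, 6.5), nearest the wrist camera's figure.
- **Other things on the table:** the last pictures show the bystanders where they were, judged by eye, and the gripper clear of everything.

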